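# Refit the thin lock plate on its studs and secure it with spring cotters

### The arm

A 6-joint arm with a two-finger parallel gripper is mounted at the origin on a cart in front of the work surface, level with it; the furniture and walls round the work are solid. World frame = base frame: x ahead of the robot, y to its left, z up, the work surface at z = 0. Lengths are in m, angles in rad, forces in N, time in s.
With the tool pointing down it reaches from about 0.35 to 0.725 m from the base axis. Payload 4.3 kg.
Tool frame: the origin (TCP) lies on the front face of the gripper's body, between the roots of the fingers; the fingertips stand 73 mm ahead of it and the grasp point (between the pads) lies 54 mm ahead of it (tips_ahead is the distance from the TCP to the fingertips, in m); z points along the fingers, x is the direction in which the jaws open and shut, and the axes are right-handed (so a half turn about z gives the same grasp; the last joint's range is limited). The gripper opens to 85 mm and grips with 20 to 120 N. Pads are 22 mm wide; open, the fingers measure 114 mm over their backs; the gripper's body (76 mm by 85 mm) begins 54 mm behind the grasp point. The pads swing forward as they close: fully open they stand 13 mm farther back than shut.
Start: joints at [1.042, 0.377, 0.081, 1.274, 0, 1.46], TCP at [0.234, 0.525, 0.304] pointing down, gripper open.
Joint ranges: [-2.72, 2.72], [-0.84, 1.66], [-1.02, 1.22], [-1.77, 2.12], [-1.37, 1.28], [-3.14, 3.14]. Speed limits (rad/s): [2.57, 2.57, 3.14, 3.14, 3.14, 3.14].

### API

Orientations are given as a unit quaternion [w, x, y, z].
In Python, from workcell import get_state, snapshot, finish_job, tips_ahead gives the robot as it stands.
- The arm moves only by the tool jog_arm, never from a script. Its argument "rows" is a list of rows, each a list of 7 numbers: the finger opening in mm, from 0 to 85.4, then the shift along the tool's x, y, z in units of 25 mm (1.0 is 25 mm), then the turn, a rotation vector about the tool's x, y, z in units of 6 degrees (1.0 is 6 degrees). A call has 1 to 20 rows; each row is the pose to reach, as a shift and turn from the pose commanded when the call began, along the tool's axes at that moment; what a row does not reach only later rows make up. A row lasts 1/10 s, in which the tool goes at most 50 mm and 8.59 degrees, less where a joint would pass 70% of its speed; a pose out of reach is approached as far as the arm can. A call with a gripper value outside its range is refused whole. The fingers move at their own pace and stop on an object; "newtons" is the grip in N (left out, the last holds). Time passes only in rows, so rows that repeat a pose let the fingers close. It gives the time, the measured TCP pose, the force and the opening at its end, in the units of the state.
- get_state(): the state, without advancing time (a new reading comes with each control period).
- snapshot(name): name is "scene" or "top" or "wrist"; returns a dict with "img" (400x640x3 uint8, blue, green, red), "range_z" (400x640 float32, m along the optical axis (not along the pixel's ray), 0 where there is no reading), "fx", "fy", "cx", "cy" (pixels), "rvec" (rotation vector, rad) and "tvec" (3), from world to camera coordinates, as OpenCV has them. Camera axes: x right, y down, z forward; pixel columns grow to the right and rows downward; lengths in m; the calibration is good to about 2 mm. A picture is of the moment at which its call begins.
- finish_job(): hands the job in, once; it reports no verdict.
The state is a dict: "clock": time; "joint_pos": joint angles; "dq": joint speeds; "effort": joint torques, N m; "ee_pos": TCP position; "orientation": TCP orientation; "contact_force": force on the tool from outside, world axes, zero at the start; "wrist_torque": the same for the moment, N m; "finger_gap": finger opening in m.
Only numpy, scipy, OpenCV 4.12 (cv2) and the standard library are available. Lean on these libraries where they do the work, as an engineer would, in place of code of your own. Each camera call takes 0.05 s, during which the arm holds its last target.

### The job

Slide the thin T-shaped lock plate along the riser block until its tab sticks out well over the block's front edge (about 3 cm), pick it up by the tab and lay it flat on the stud bar with its three holes over the three studs. Then push every spring cotter lying on the bench through a stud's cross hole, one cotter to a stud, until its bow snaps over the stud and it is fully home. There are two or three cotters and any stud will do; leave the other tools where they are.

Things in the scene. Friction and masses are not known exactly. Their poses are not given: they have to be found in the camera images.
- riser: wooden riser block fixed on the bench, 130 (its x) x 220 (its y) x 45 mm high; origin at the centre of its underside, x points away from its front edge (the front edge, at x = -65 mm, faces the robot, turned up to 0.2 rad). The lock plate lies on its top
- riser_edge (a point): middle of the riser block's front upper edge (45 mm above the bench); axes as the riser's, -x points out over the edge
- plate_mid (a point): centre (half-way through) of the bar part of the lock plate, a T-shaped bare aluminium sheet 3 mm thick, 120 g: bar 50 (x) by 200 mm (y) with three 36 mm holes at y = -75, 0, +75 mm on its midline, solid between them; solid tab 40 mm wide (y) from x = -25 to -75 mm; z up. Starts on the riser, tab towards the front edge, tab end up to 30 mm inside it
- tab_end (a point): middle of the end of the lock plate's tab, 75 mm in -x from plate_mid; axes as the plate's. Lying on the block the tab is too thin for a sound grip; fingers can straddle its 40 mm width where it overhangs. Shut fingertips pressed on the plate with 8 to 15 N drag it along
- stud_bar: steel bar fixed on the bench, 56 (x) x 216 (y) x 30 mm high, origin at the centre of its underside, -x faces the robot (turned up to 0.2 rad). Three upright 28 mm studs at y = -75, 0, +75 mm rise 38 mm above its top, the top 10 mm conical to 14 mm diameter. Each has a level cross hole along the bar's x, 11 x 11 mm, mouths flared sideways to 16 mm, centre 17 mm above the bar's top
- bar_top (a point): centre of the stud bar's top face, 30 mm above the bench, at the middle stud; axes as the bar's. Seated, the lock plate lies flat on this face with plate_mid 1.5 mm above this point and its tab to -x, over the bar's front
- hole1 (a point): centre of the cross hole of the stud at y = +75 mm of the stud bar, 47 mm above the bench; the hole runs along x, axes as the bar's
- hole2 (a point): centre of the cross hole of the stud at y = +0 mm of the stud bar, 47 mm above the bench; the hole runs along x, axes as the bar's
- hole3 (a point): centre of the cross hole of the stud at y = -75 mm of the stud bar, 47 mm above the bench; the hole runs along x, axes as the bar's
- cotter1_head (a point): centre of the black moulded head (40 x 34 x 18 mm along x, y, z) of a spring cotter, 107 mm long, 90 g, lying flat on the bench; may be absent. x runs along the straight leg to its tip, y towards the bow, z up. Grip the head across y. The 7 mm bow wire, sprung in the head beside the leg, has its throat at x = +51 mm and its flared end at x = +80 mm, y = +13 mm
- cotter1_seat (a point): point on the axis of that cotter's straight 8 mm leg (4 mm above the bench), 36 mm in +x, 9 mm in -y, 5 mm below the head's centre; the leg's thinner tip is 51 mm farther on. Fully home, this point is at the centre of the cross hole. Pushing the bow over a stud takes 5 to 15 N, then it snaps closed; the head's front stops on the stud 2 mm past home. Axes as the cotter's
- cotter2_head (a point): centre of the black moulded head (40 x 34 x 18 mm along x, y, z) of a spring cotter, 107 mm long, 90 g, lying flat on the bench; may be absent. x runs along the straight leg to its tip, y towards the bow, z up. Grip the head across y. The 7 mm bow wire, sprung in the head beside the leg, has its throat at x = +51 mm and its flared end at x = +80 mm, y = +13 mm
- cotter2_seat (a point): point on the axis of that cotter's straight 8 mm leg (4 mm above the bench), 36 mm in +x, 9 mm in -y, 5 mm below the head's centre; the leg's thinner tip is 51 mm farther on. Fully home, this point is at the centre of the cross hole. Pushing the bow over a stud takes 5 to 15 N, then it snaps closed; the head's front stops on the stud 2 mm past home. Axes as the cotter's
- cotter3_head (a point): centre of the black moulded head (40 x 34 x 18 mm along x, y, z) of a spring cotter, 107 mm long, 90 g, lying flat on the bench; may be absent. x runs along the straight leg to its tip, y towards the bow, z up. Grip the head across y. The 7 mm bow wire, sprung in the head beside the leg, has its throat at x = +51 mm and its flared end at x = +80 mm, y = +13 mm
- cotter3_seat (a point): point on the axis of that cotter's straight 8 mm leg (4 mm above the bench), 36 mm in +x, 9 mm in -y, 5 mm below the head's centre; the leg's thinner tip is 51 mm farther on. Fully home, this point is at the centre of the cross hole. Pushing the bow over a stud takes 5 to 15 N, then it snaps closed; the head's front stops on the stud 2 mm past home. Axes as the cotter's
- tape_measure: tape measure, 71x82x36 mm, a loose bystander to be left alone; origin under its middle
- marker_pen: marker pen, 134 mm long, a loose bystander to be left alone; origin under its middle
- hook_pick: hook pick with handle, 154 mm long, a loose bystander to be left alone; origin under its middle
Not all that is in view belongs to the job. What is shaped like the part that bears cotter2_head but white is not meant.

How it is judged:
By the outcome, as a careful person would: the job done as asked, in the order asked, and still so for the second after the job is handed in, with the robot touching nothing.
Of cotter1, cotter2, cotter3 only 2 to 3 are there at a start; the rules pass over those that are not, and their reading is None.
At some moment in a run one of cotter1, cotter2, cotter3 may be knocked a few centimetres aside while the robot is not near it.
It also fails if it takes over 210 s, if anything falls off the work surface, if the arm or the gripper's body presses on something with over 40 N, if the wrist force passes 120 N, or if a joint passes its speed limit or range.

## Working session

There is one attempt and no reset: what is moved stays moved. The work goes in short steps, Python scripts to look and compute and a tool call to move; the robot and the scene stay as the last step left them, time stands still between calls to the robot, and variables do not carry over. Pictures are saved under pics/ and viewed, and the job is handed in when it is done.

Besides the shell and the picture viewer there is one more tool, called after "Emit:" in YAML: its name, and indented under it one key for each argument. jog_arm: Moves the arm, as the interface text tells. Its arguments: {"type":"object","properties":{"rows":{"type":"array"},"newtons":{"type":"number"}},"required":["rows"]}

```bash
ls; mkdir -p pics
python3 - <<'E'
from workcell import *
import cv2,numpy as np
s=get_state();print({k:np.round(v,3) for k,v in s.items()}); print(tips_ahead() if callable(tips_ahead) else tips_ahead)
for n in ["scene","top","wrist"]:
    d=snapshot(n);cv2.imwrite(f"pics/a_{n}.png",d["img"]);np.savez(f"pics/a_{n}.npz",**d)
    R=cv2.Rodrigues(d["rvec"])[0];print(n,d["fx"],d["cx"],d["cy"],(-R.T@d["tvec"].reshape(3)).round(3),R[2].round(3))
E
```

```text
pics
{'clock': np.float64(0.0), 'joint_pos': array([1.042, 0.378, 0.08 , 1.274, 0.   , 1.46 ]), 'dq': array([-0.002,  0.002, -0.001,  0.   ,  0.002,  0.   ]), 'effort': array([-1.0000e-03, -4.6361e+01,  2.6988e+01,  2.1000e-02, -0.0000e+00,
        0.0000e+00]), 'ee_pos': array([0.234, 0.525, 0.303]), 'orientation': array([ 0.   ,  0.839,  0.545, -0.001]), 'contact_force': array([ 0.849,  0.448, -0.424]), 'wrist_torque': array([-0.01 ,  0.033,  0.004]), 'finger_gap': np.float64(0.086)}
0.0726
scene 364.66827079902134 313.6682756329769 197.0375378882251 [ 0.018 -0.856  0.56 ] [ 0.465  0.764 -0.448]
top 510.32513478732534 314.8849452502835 207.66701763139375 [ 0.45  -0.025  1.455] [ 0.065  0.017 -0.998]
wrist 281.01605066589497 315.2735784106806 204.05281381298943 [0.168 0.553 0.373] [ 0.255 -0.115 -0.96 ]
```

View pics/a_top.png

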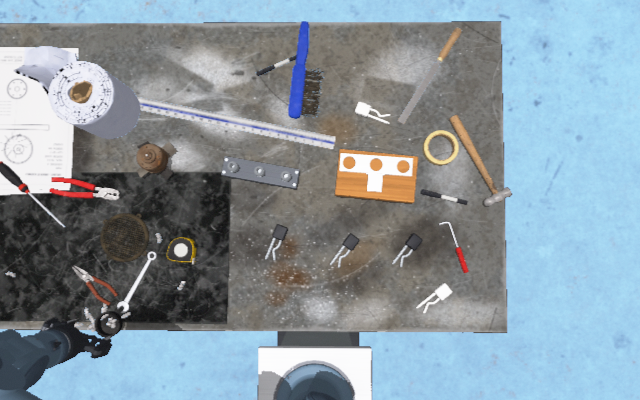

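View pics/a_scene.png

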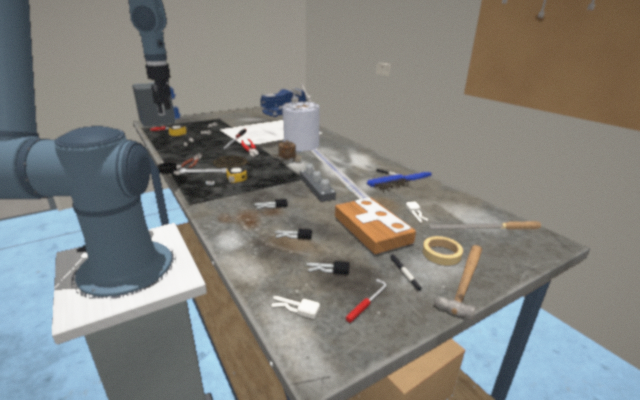

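The top view shows three black cotters with heads near (279,235), (349,243) and (412,243). The two white look-alikes near (370,110) and (437,297) are decoys because they are the wrong colour. The riser with the plate is near (377,175) and the stud bar near (260,172). Next I'll enlarge this area and measure.

```bash
cat > h.py <<'E'
from workcell import *
import cv2,numpy as np
from scipy.spatial.transform import Rotation as Ro
def load(f): return dict(np.load(f))
def ray(d,uv,z):
    uv=np.atleast_2d(uv).astype(float)
    R=cv2.Rodrigues(d["rvec"])[0];c=-R.T@d["tvec"].reshape(3)
    v=np.c_[(uv[:,0]-d["cx"])/d["fx"],(uv[:,1]-d["cy"])/d["fy"],np.ones(len(uv))]@R
    return c+v*((z-c[2])/v[:,2])[:,None]
def proj(d,P):
    return cv2.projectPoints(np.atleast_2d(P).astype(float),d["rvec"],d["tvec"],np.array([[d["fx"],0,d["cx"]],[0,d["fy"],d["cy"]],[0,0,1.]]),None)[0][:,0]
def snap(n,f):
    d=snapshot(n);np.savez(f"pics/{f}.npz",**d);cv2.imwrite(f"pics/{f}.png",d["img"]);return d
def rel(pos,yaw=None,x=None,down=True):
    """units for jog from measured pose to target TCP pos and tool x-dir yaw (tool down)"""
    s=get_state();w,a,b,c=s["orientation"];R=Ro.from_quat([a,b,c,w]).as_matrix()
    t=R.T@(np.array(pos)-s["ee_pos"])/0.025
    if yaw is None: yaw=np.arctan2(R[1,0],R[0,0])
    xs=np.array([np.cos(yaw),np.sin(yaw),0]);z=np.array([0,0,-1.]);T=np.c_[xs,np.cross(z,xs),z]
    rv=Ro.from_matrix(R.T@T).as_rotvec()/np.radians(6)
    print("cur",s["ee_pos"].round(4),"yaw",round(np.arctan2(R[1,0],R[0,0]),4),"j",s["joint_pos"].round(2),"-> shift",t.round(3),"turn",rv.round(3))
E
python3 - <<'E'
from h import *
d=load("pics/a_top.npz")
cv2.imwrite("pics/a_crop.png",cv2.resize(d["img"][130:330,210:480],None,fx=2.9,fy=2.9,interpolation=cv2.INTER_CUBIC))
for uv,z in [((279,235),.009),((349,243),.009),((412,243),.009),((377,161),.047),((375,190),.047),((260,171),.03)]: print(uv,ray(d,uv,z).round(3))
E
```

```text
(279, 235) [[0.466 0.101 0.009]]
(349, 243) [[ 0.444 -0.098  0.009]]
(412, 243) [[ 0.445 -0.275  0.009]]
(377, 161) [[ 0.672 -0.174  0.047]]
(375, 190) [[ 0.591 -0.168  0.047]]
(260, 171) [[0.646 0.154 0.03 ]]
```

View pics/a_crop.png

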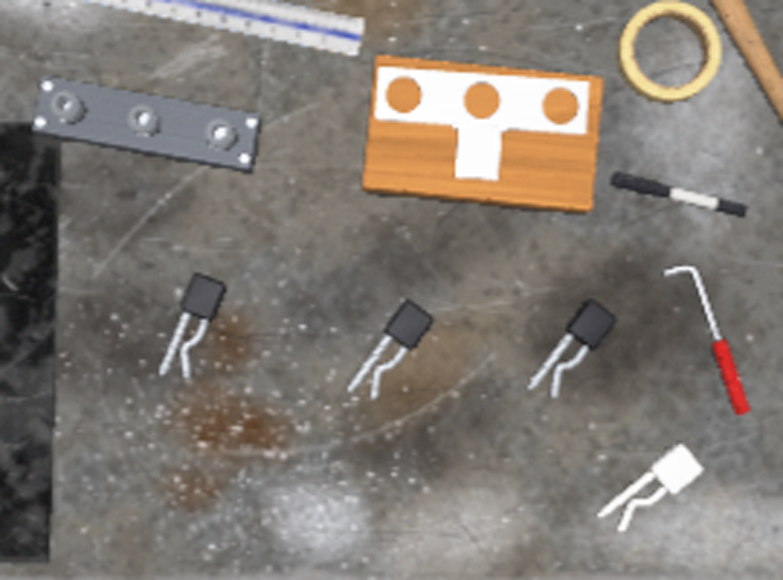

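Run:
```python
from h import *
d=load("pics/a_wrist.npz")
s=get_state();w,a,b,c=s["orientation"];R=Ro.from_quat([a,b,c,w]).as_matrix()
Rc=cv2.Rodrigues(d["rvec"])[0];cp=-Rc.T@d["tvec"].reshape(3)
print("cam in tool",(R.T@(cp-s["ee_pos"])).round(4));print((Rc@R).round(3))
rel([.53,-.08,.33],np.pi/2); rel([.53,-.08,.33],-np.pi/2)
```

```text
cam in tool [-0.0014 -0.0714 -0.0696]
[[ 1.     0.001 -0.   ]
 [-0.001  0.96  -0.28 ]
 [ 0.     0.28   0.96 ]]
cur [0.2337 0.525  0.3032] yaw 1.152 j [ 1.04  0.38  0.08  1.27 -0.    1.46] -> shift [-17.289  20.67   -1.05 ] turn [-0.005  0.015 -3.999]
cur [0.2337 0.525  0.3032] yaw 1.152 j [ 1.04  0.38  0.08  1.27 -0.    1.46] -> shift [-17.289  20.67   -1.05 ] turn [2.0000e-02 7.0000e-03 2.6001e+01]
```

Emit:
jog_arm:
  rows:
    - [85, -17.3, 20.7, -1.0, 0, 0, -4]
    - [85, -17.3, 20.7, -1.0, 0, 0, -4]
    - [85, -17.3, 20.7, -1.0, 0, 0, -4]
    - [85, -17.3, 20.7, -1.0, 0, 0, -4]
    - [85, -17.3, 20.7, -1.0, 0, 0, -4]
    - [85, -17.3, 20.7, -1.0, 0, 0, -4]
    - [85, -17.3, 20.7, -1.0, 0, 0, -4]
    - [85, -17.3, 20.7, -1.0, 0, 0, -4]
    - [85, -17.3, 20.7, -1.0, 0, 0, -4]
    - [85, -17.3, 20.7, -1.0, 0, 0, -4]
    - [85, -17.3, 20.7, -1.0, 0, 0, -4]
    - [85, -17.3, 20.7, -1.0, 0, 0, -4]
    - [85, -17.3, 20.7, -1.0, 0, 0, -4]
    - [85, -17.3, 20.7, -1.0, 0, 0, -4]
    - [85, -17.3, 20.7, -1.0, 0, 0, -4]
    - [85, -17.3, 20.7, -1.0, 0, 0, -4]
    - [85, -17.3, 20.7, -1.0, 0, 0, -4]
    - [85, -17.3, 20.7, -1.0, 0, 0, -4]

```text
clock: 1.95
ee_pos: [0.5302, -0.079, 0.3289]
orientation: [-0.0, 0.706, 0.708, -0.0]
contact_force: [0.4, -0.5, 0.2]
finger_gap: 0.0848
```

Run:
```python
from h import *
d=snap("wrist","b"); rel([.53,-.08,.33],np.pi/2)
cv2.imwrite("pics/b2.png",cv2.resize(d["img"],None,fx=1.25,fy=1.25))
```

```text
cur [ 0.5303 -0.0791  0.329 ] yaw 1.5726 j [-0.27  0.29  0.02  1.3   0.   -0.27] -> shift [-0.037 -0.011 -0.04 ] turn [-0.001 -0.002  0.017]
```

View pics/b2.png

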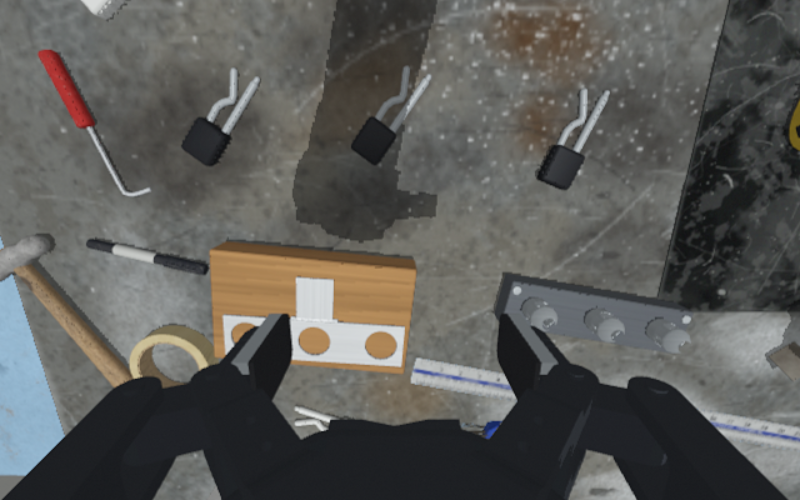

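The wrist view, flipped so that up is towards the robot, shows three items:
- **Riser and plate:** the tab end is at about (314,280).
- **Stud bar:** the studs are near (540,315), (605,325) and (668,335).
- **Cotters:** three black ones, near (206,140), (374,140) and (561,166).

Next I'll measure the plate, riser and bar.

Run:
```python
from h import *
for f in ["b"]:
    d=load(f"pics/{f}.npz");im=d["img"]
    crop=im[185:320,150:350]; cv2.imwrite("pics/b_r.png",cv2.resize(crop,None,fx=4,fy=4,interpolation=cv2.INTER_CUBIC))
    crop=im[205:295,385:575]; cv2.imwrite("pics/b_s.png",cv2.resize(crop,None,fx=4,fy=4,interpolation=cv2.INTER_CUBIC))
```

```text
(no output)
```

View pics/b_r.png

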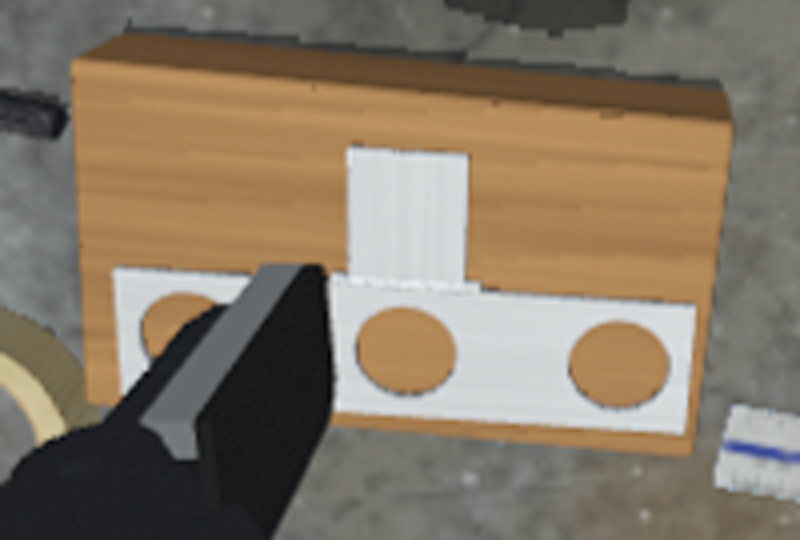

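View pics/b_s.png

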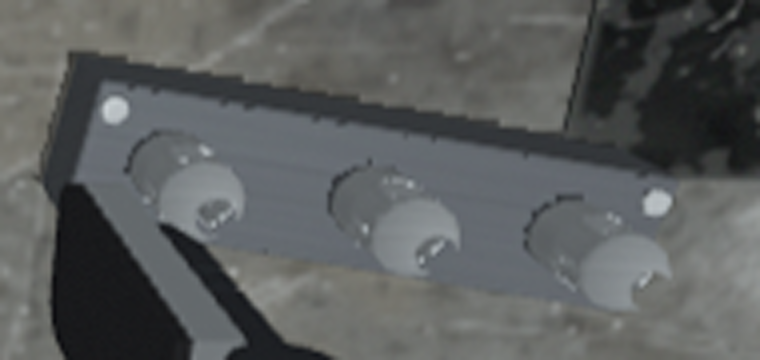

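Run:
```python
from h import *
d=load("pics/b.npz")
e=ray(d,[(168.5,199.5),(333,215.5)],.045);print("edge",e.round(4),np.linalg.norm(e[1]-e[0]).round(4)); v=e[1]-e[0];yr=np.arctan2(-v[0],v[1]);print("riser yaw",yr)
p=ray(d,[(236.75,221.75),(266.75,223.25),(178.5,252),(323.75,261),(322.5,293)],.048);print("plate",p.round(4))
v=p[3]-p[2];print("plate yaw",np.arctan2(-v[0],v[1]),np.linalg.norm(v))
ux=np.array([np.cos(yr),np.sin(yr)]);print("tab end inside edge by",((p[:2,:2]-e[0,:2])@ux).round(4))
h=ray(d,[(150+406/4,185+351/4),(150+619/4,185+365/4)],.048);print("holes",h.round(4),np.linalg.norm(h[1]-h[0]))
s=ray(d,[(385+115/4,205+110/4),(385+657/4,205+203/4)],.032);print("bar screws",s.round(4))
t=load("pics/a_top.npz")
print("top holes",ray(t,np.array([(403,95),(481,100),(560,106)])/2.9+[210,130],.048).round(4), "tabend",ray(t,np.array([(477,180)])/2.9+[210,130],.048).round(4),"edge",ray(t,np.array([(363,188),(591,211)])/2.9+[210,130],.045).round(4))
```

```text
edge [[ 0.5555 -0.2713  0.045 ]
 [ 0.5773 -0.0564  0.045 ]] 0.216
riser yaw -0.10117014517121581
plate [[ 0.5851 -0.1838  0.048 ]
 [ 0.5872 -0.1442  0.048 ]
 [ 0.6291 -0.2668  0.048 ]
 [ 0.6426 -0.0681  0.048 ]
 [ 0.6933 -0.0694  0.048 ]]
plate yaw -0.06786360197780579 0.19914177300896
tab end inside edge by [0.0206 0.0187]
holes [[ 0.6608 -0.169   0.048 ]
 [ 0.6663 -0.0946  0.048 ]] 0.07464802143430141
bar screws [[0.6067 0.0581 0.032 ]
 [0.6424 0.2566 0.032 ]]
top holes [[ 0.6665 -0.0958  0.048 ]
 [ 0.6617 -0.1704  0.048 ]
 [ 0.656  -0.2457  0.048 ]] tabend [[ 0.5849 -0.1662  0.048 ]] edge [[ 0.5773 -0.0577  0.045 ]
 [ 0.5557 -0.2748  0.045 ]]
```

Run:
```python
from h import *
rel([.636,-.1675,.145],np.pi/2)
```

```text
cur [ 0.5303 -0.0791  0.329 ] yaw 1.5726 j [-0.27  0.29  0.02  1.3   0.   -0.27] -> shift [-3.546  4.224  7.359] turn [-0.001 -0.002  0.017]
```

Emit:
jog_arm:
  rows:
    - [0, -1, 1, 1, 0, 0, 0]
    - [0, -2, 2.5, 2.5, 0, 0, 0]
    - [0, -3.5, 4.2, 4.5, 0, 0, 0]
    - [0, -3.5, 4.2, 6, 0, 0, 0]
    - [0, -3.54, 4.22, 7.2, 0, 0, 0]
    - [0, -3.54, 4.22, 7.35, 0, 0, 0]
    - [0, -3.54, 4.22, 7.35, 0, 0, 0]
    - [0, -3.54, 4.22, 7.35, 0, 0, 0]
    - [0, -3.54, 4.22, 7.35, 0, 0, 0]
    - [0, -3.54, 4.22, 7.35, 0, 0, 0]

```text
clock: 3.0
ee_pos: [0.6374, -0.1688, 0.1479]
orientation: [0.002, 0.707, 0.707, 0.001]
contact_force: [-0.5, 0.2, -0.5]
finger_gap: -0.0001
```

Run:
```python
from h import *
import workcell; print(callable(workcell.tips_ahead), workcell.tips_ahead() if callable(workcell.tips_ahead) else workcell.tips_ahead)
rel([.636,-.1675,.1206],np.pi/2);print(get_state()["finger_gap"],get_state()["contact_force"])
```

```text
False 0.0726
cur [ 0.6374 -0.1688  0.1479] yaw 1.5714 j [-0.36  0.62  0.07  1.01  0.   -0.36] -> shift [ 0.052 -0.062  1.093] turn [0.04  0.014 0.006]
-5.3238529916271434e-05 [-0.49776305  0.24527811 -0.48548318]
```

Emit:
jog_arm:
  rows:
    - [0, 0.05, -0.05, 0.5, 0, 0, 0]
    - [0, 0.05, -0.05, 0.9, 0, 0, 0]
    - [0, 0.05, -0.05, 1.0, 0, 0, 0]
    - [0, 0.05, -0.05, 1.05, 0, 0, 0]
    - [0, 0.05, -0.05, 1.1, 0, 0, 0]
    - [0, 0.05, -0.05, 1.1, 0, 0, 0]

```text
clock: 3.6
ee_pos: [0.6347, -0.1672, 0.1206]
orientation: [0.0, 0.707, 0.707, 0.0]
contact_force: [-7.9, 2.8, 21.4]
finger_gap: -0.0002
```

Emit:
jog_arm:
  rows:
    - [0, 0, 0, -0.02, 0, 0, 0]
    - [0, 0, 0, -0.02, 0, 0, 0]

```text
clock: 3.8
ee_pos: [0.6347, -0.1673, 0.1206]
orientation: [0.0, 0.707, 0.707, 0.0]
contact_force: [-6.4, 2.6, 18.2]
finger_gap: 0.0001
```

Emit:
jog_arm:
  rows:
    - [0, 0, 0, -0.03, 0, 0, 0]
    - [0, 0, 0, -0.03, 0, 0, 0]
    - [0, 0.01, -0.1, -0.03, 0, 0, 0]
    - [0, 0.02, -0.2, -0.03, 0, 0, 0]
    - [0, 0.03, -0.3, -0.03, 0, 0, 0]
    - [0, 0.04, -0.4, -0.03, 0, 0, 0]
    - [0, 0.05, -0.5, -0.03, 0, 0, 0]

```text
clock: 4.5
ee_pos: [0.6252, -0.167, 0.1206]
orientation: [0.003, 0.707, 0.707, 0.002]
contact_force: [4.7, -0.4, 7.7]
finger_gap: 0.0001
```

Run:
```python
from h import *
d=snap("wrist","c1")
```

```text
(no output)
```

View pics/c1.png

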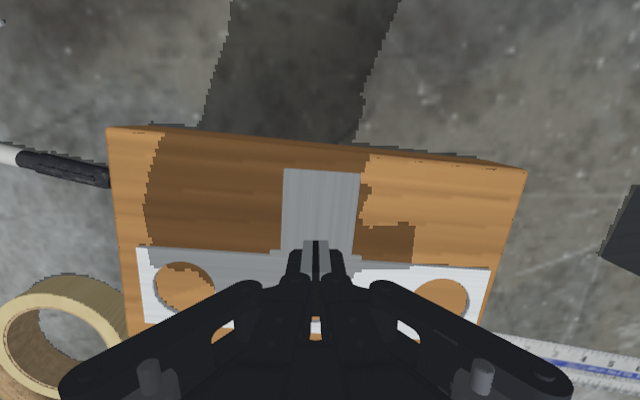

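Run:
```python
from h import *
d=load("pics/c1.npz")
print(ray(d,[(286,169),(360,173)],.048).round(4), ray(d,[(107,127),(527,168)],.045).round(4))
```

```text
[[ 0.5767 -0.1831  0.048 ]
 [ 0.5788 -0.1455  0.048 ]] [[ 0.5562 -0.2719  0.045 ]
 [ 0.5767 -0.0586  0.045 ]]
```

Emit:
jog_arm:
  rows:
    - [0, 0.0, 0, 0.015, 0, 0, 0]
    - [0, 0.02, -0.2, 0.015, 0, 0, 0]
    - [0, 0.04, -0.4, 0.015, 0, 0, 0]
    - [0, 0.06, -0.6, 0.015, 0, 0, 0]
    - [0, 0.08, -0.8, 0.015, 0, 0, 0]
    - [0, 0.1, -1.0, 0.015, 0, 0, 0]
    - [0, 0.1, -1.0, 0.015, 0, 0, 0]

```text
clock: 5.25
ee_pos: [0.5999, -0.1646, 0.1207]
orientation: [0.003, 0.707, 0.707, 0.002]
contact_force: [1.2, -0.3, 9.5]
finger_gap: 0.0001
```

Run:
```python
from h import *
d=snap("wrist","c2")
```

```text
(no output)
```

View pics/c2.png

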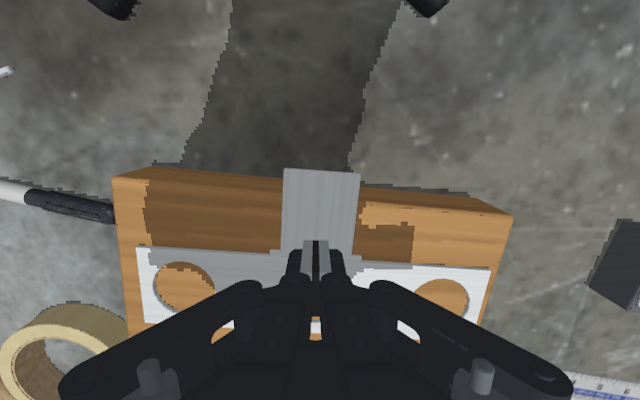

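Emit:
jog_arm:
  rows:
    - [0, 0.02, -0.2, 0, 0, 0, 0]
    - [0, 0.04, -0.4, 0, 0, 0, 0]
    - [0, 0.06, -0.6, 0, 0, 0, 0]
    - [0, 0.07, -0.68, 0, 0, 0, 0]
    - [0, 0.07, -0.68, 0, 0, 0, 0]

```text
clock: 5.8
ee_pos: [0.5832, -0.1629, 0.1206]
orientation: [0.003, 0.707, 0.707, 0.002]
contact_force: [3.8, -0.0, 10.1]
finger_gap: -0.0001
```

Emit:
jog_arm:
  rows:
    - [0, 0, 0, -0.3, 0, 0, 0]
    - [0, 0, 0, -1, 0, 0, 0]
    - [30, 0, -1, -3, 0, 0, 0]
    - [60, 0, -2.5, -4, 0, 0, 0]
    - [70, 0, -4, -5, 0, 0, 0]
    - [70, 0, -4.5, -5, 0, 0, 0]
    - [70, 0, -4.5, -5, 0, 0, 0]
    - [70, 0, -4.5, -5, 0, 0, 0]
    - [70, 0, -4.5, -5, 0, 0, 0]

```text
clock: 6.7
ee_pos: [0.4684, -0.1619, 0.2425]
orientation: [-0.001, 0.707, 0.707, -0.0]
contact_force: [-0.6, 0.2, 0.4]
finger_gap: 0.0704
```

Run:
```python
from h import *
d=snap("wrist","c3")
```

```text
(no output)
```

View pics/c3.png

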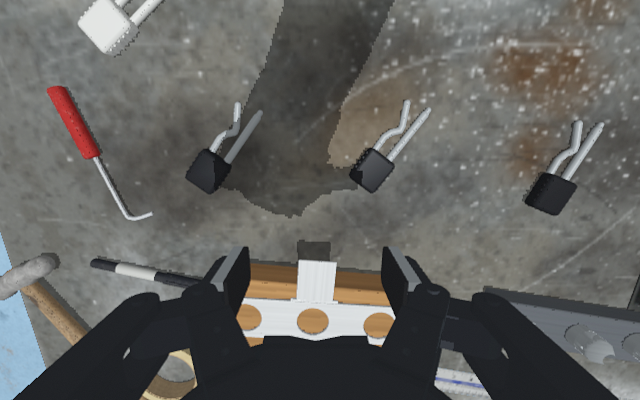

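Run:
```python
from h import *
d=load("pics/c3.npz");im=d["img"]
cv2.imwrite("pics/c3r.png",cv2.resize(im[235:345,230:410],None,fx=4.4,fy=4.4,interpolation=cv2.INTER_CUBIC))
```

```text
(no output)
```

View pics/c3r.png

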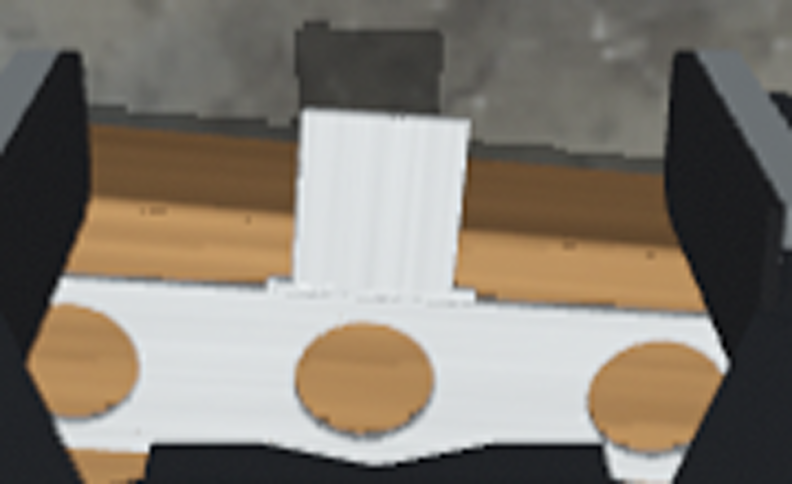

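Run:
```python
from h import *
d=load("pics/c3.npz")
f=lambda L:np.array(L)/4.4+[230,235]
p=ray(d,f([(302,110),(470,120),(365,379),(60,276),(715,313)]),.048);print(p.round(4))
te=p[:2].mean(0);v=p[4]-p[3];print("yaw bar",np.arctan2(-v[0],v[1]));a=p[2]-te;print("axis",np.arctan2(a[1],a[0]),np.linalg.norm(a),te)
e=ray(d,f([(90,198),(665,245)]),.045);print(e.round(4))
yaw=np.arctan2(-v[0],v[1])
g=te+np.array([np.cos(yaw),np.sin(yaw),0])*.014
print("grasp",g);rel([g[0],g[1],.14],np.pi/2+yaw);rel([g[0],g[1],.101],np.pi/2+yaw)
```

```text
[[ 0.534  -0.1801  0.048 ]
 [ 0.5367 -0.1404  0.048 ]
 [ 0.6093 -0.1654  0.048 ]
 [ 0.5791 -0.2405  0.048 ]
 [ 0.59   -0.0782  0.048 ]]
yaw bar -0.06667090005364772
axis -0.06981235615361489 0.07418519403119482 [ 0.53532833 -0.16024651  0.048     ]
[[ 0.5593 -0.2325  0.045 ]
 [ 0.5726 -0.0911  0.045 ]]
grasp [ 0.54929722 -0.16117921  0.048     ]
cur [ 0.4685 -0.1619  0.2425] yaw 1.5714 j [-0.46  0.25 -0.26  1.06  0.   -0.46] -> shift [0.022 3.238 4.097] turn [-0.012 -0.007  0.642]
cur [ 0.4685 -0.1619  0.2425] yaw 1.5714 j [-0.46  0.25 -0.26  1.06  0.   -0.46] -> shift [0.021 3.24  5.657] turn [-0.012 -0.007  0.642]
```

Emit:
jog_arm:
  rows:
    - [60, 0, 1, 1, 0, 0, 0.64]
    - [60, 0.02, 2.5, 2.5, 0, 0, 0.64]
    - [60, 0.02, 3.2, 4, 0, 0, 0.64]
    - [60, 0.02, 3.2, 4.2, 0, 0, 0.64]
    - [60, 0.02, 3.2, 4.8, 0, 0, 0.64]
    - [60, 0.02, 3.2, 5.3, 0, 0, 0.64]
    - [60, 0.02, 3.2, 5.65, 0, 0, 0.64]
    - [60, 0.02, 3.2, 5.65, 0, 0, 0.64]
    - [60, 0.02, 3.2, 5.65, 0, 0, 0.64]

```text
clock: 7.65
ee_pos: [0.548, -0.1616, 0.1028]
orientation: [0.0, 0.73, 0.683, 0.0]
contact_force: [0.2, -0.5, -0.2]
finger_gap: 0.06
```

Run:
```python
from h import *
rel([.5487,-.1611,.101],np.pi/2-.067)
d=snap("wrist","c4")
```

```text
cur [ 0.548  -0.1616  0.1028] yaw 1.5037 j [-0.4   0.51 -0.26  0.8   0.   -0.33] -> shift [0.022 0.028 0.074] turn [ 0.004  0.001 -0.001]
```

View pics/c4.png

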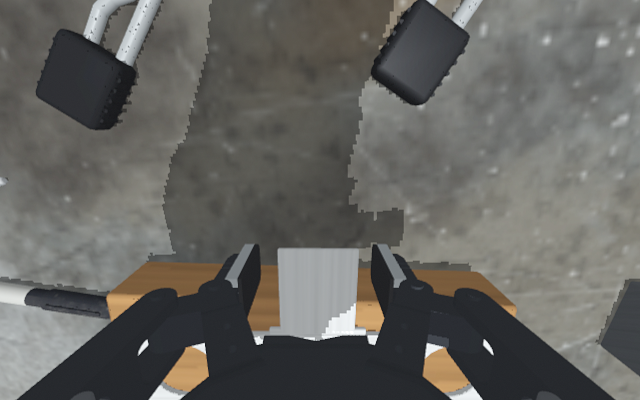

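Emit:
jog_arm:
  newtons: 80
  rows:
    - [60, 0, 0, 0.1, 0, 0, 0]
    - [40, 0, 0, 0.1, 0, 0, 0]
    - [30, 0, 0, 0.1, 0, 0, 0]
    - [30, 0, 0, 0.1, 0, 0, 0]
    - [30, 0, 0, 0.1, 0, 0, 0]
    - [30, 0, 0, 0.1, 0, 0, 0]
    - [30, 0, 0, 0.1, 0, 0, 0]
    - [30, 0, 0, 0.1, 0, 0, 0]

```text
clock: 8.5
ee_pos: [0.5481, -0.1615, 0.1003]
orientation: [0.0, 0.73, 0.683, 0.0]
contact_force: [-1.3, 0.7, 6.2]
finger_gap: 0.0374
```

Emit:
jog_arm:
  rows:
    - [30, 0, 0, -0.2, 0, 0, 0]
    - [30, 0, 0, -0.5, 0, 0, 0]
    - [30, 0, 0, -1, 0, 0, 0]
    - [30, 0, 0, -2, 0, 0, 0]
    - [30, 0, 0, -2, 0, 0, 0]
    - [30, 0, 0, -2, 0, 0, 0]

```text
clock: 9.1
ee_pos: [0.5488, -0.1618, 0.1507]
orientation: [0.001, 0.73, 0.683, 0.001]
contact_force: [-0.4, -0.2, -1.8]
finger_gap: 0.0372
```

Run:
```python
from h import *
d=snap("wrist","c5");s=snap("scene","c5s");cv2.imwrite("pics/c5sc.png",cv2.resize(s["img"][130:280,240:440],None,fx=4,fy=4))
```

```text
(no output)
```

View pics/c5.png

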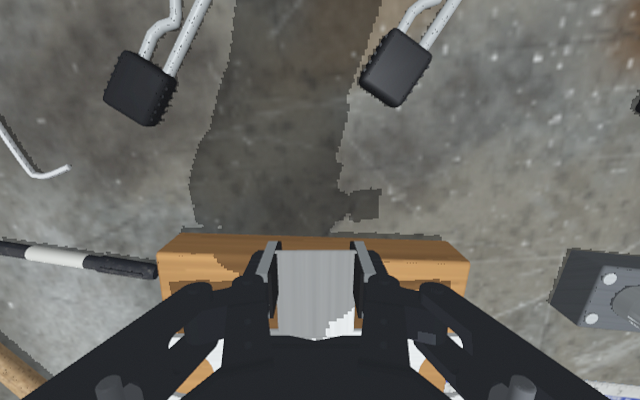

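View pics/c5sc.png

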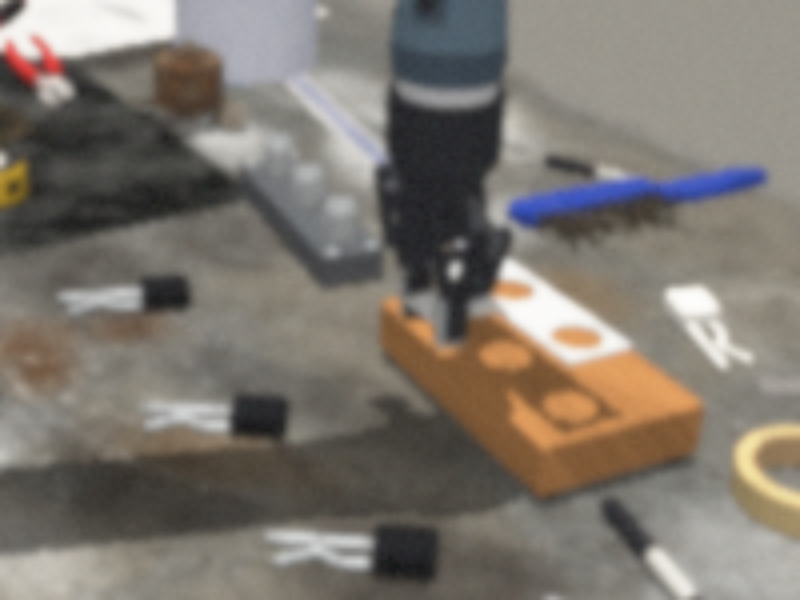

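Run:
```python
from h import *
d=load("pics/a_top.npz");im=d["img"]
cv2.imwrite("pics/bar.png",cv2.resize(im[150:195,215:305],None,fx=8.8,fy=8.8,interpolation=cv2.INTER_CUBIC))
d=load("pics/b.npz");im=d["img"]
cv2.imwrite("pics/bar2.png",cv2.resize(im[210:290,390:570],None,fx=4.4,fy=4.4,interpolation=cv2.INTER_CUBIC))
```

```text
(no output)
```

View pics/bar.png

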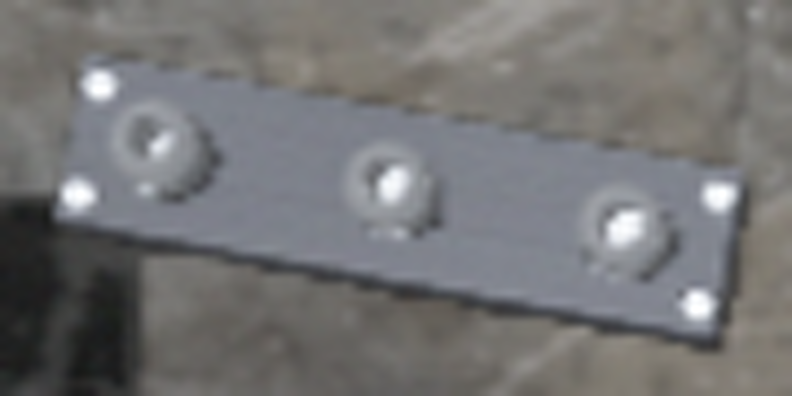

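View pics/bar2.png

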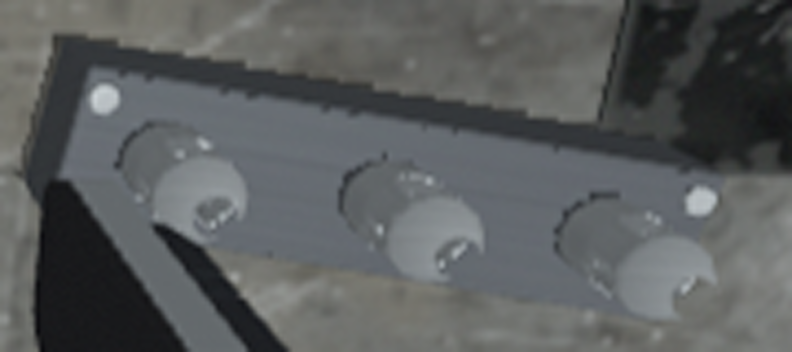

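Run:
```python
from h import *
d=load("pics/a_top.npz")
f=lambda L,s,o:(np.array(L)+.5)/s-.5+o
for nm,L,z in [("screws",[(99,86),(77,195),(719,195),(697,305)],.031),("corn",[(87,60),(55,213),(742,172),(716,335)],.030)]:
    p=ray(d,f(L,8.8,[215,150]),z);c=p.mean(0);v=(p[0]-p[2]+p[1]-p[3]);print(nm,p.round(4).tolist(),"c",c.round(4),"yaw",np.arctan2(-v[0],v[1]).round(4),np.linalg.norm(p[0]-p[2]),np.linalg.norm(p[0]-p[1]))
d=load("pics/b.npz")
p=ray(d,f([(105,100),(700,201)],4.4,[390,210]),.031);print(p.round(4))
p=ray(d,f([(90,67),(722,172)],4.4,[390,210]),.030);print("front corners",p.round(4),np.linalg.norm(p[1]-p[0]));v=p[1]-p[0];yw=np.arctan2(-v[0],v[1]);print(yw,p.mean(0)+.028*np.array([np.cos(yw),np.sin(yw),0]))
# cone tops: depth check
```

```text
screws [[0.6786, 0.2507, 0.031], [0.6434, 0.2572, 0.031], [0.6436, 0.0514, 0.031], [0.6083, 0.0582, 0.031]] c [0.6435 0.1544 0.031 ] yaw -0.1744 0.20231201264776355 0.0358169690264891
corn [[0.6872, 0.2549, 0.03], [0.6378, 0.2644, 0.03], [0.6512, 0.0441, 0.03], [0.5988, 0.0522, 0.03]] c [0.6437 0.1539 0.03  ] yaw -0.1756 0.2137698143317915 0.0503845735764763
[[0.6069 0.0581 0.031 ]
 [0.6422 0.2565 0.031 ]]
front corners [[0.596  0.0526 0.03  ]
 [0.6323 0.2622 0.03  ]] 0.21273910036994703
-0.17139531411242825 [0.64174985 0.15261193 0.03      ]
```

Run:
```python
from h import *
rel([.5824,.1647,.160],np.pi/2-.1745)
```

```text
cur [ 0.5475 -0.1613  0.1491] yaw 1.5039 j [-0.4   0.46 -0.21  0.9   0.   -0.33] -> shift [13.103  0.521 -0.43 ] turn [-0.011 -0.004  1.027]
```

Emit:
jog_arm:
  rows:
    - [30, 0, 0, -0.3, 0, 0, 0]
    - [30, 0.5, 0, -0.45, 0, 0, 0]
    - [30, 1.5, 0, -0.45, 0, 0, 0.1]
    - [30, 2.7, 0, -0.45, 0, 0, 0.2]
    - [30, 3.9, 0, -0.45, 0, 0, 0.3]
    - [30, 5.1, 0.1, -0.45, 0, 0, 0.4]
    - [30, 6.3, 0.2, -0.45, 0, 0, 0.5]
    - [30, 7.5, 0.3, -0.45, 0, 0, 0.6]
    - [30, 8.7, 0.4, -0.45, 0, 0, 0.7]
    - [30, 9.9, 0.5, -0.45, 0, 0, 0.8]
    - [30, 11.1, 0.52, -0.45, 0, 0, 0.9]
    - [30, 12.2, 0.52, -0.45, 0, 0, 1.03]
    - [30, 12.8, 0.52, -0.45, 0, 0, 1.03]
    - [30, 13.1, 0.52, -0.45, 0, 0, 1.03]
    - [30, 13.1, 0.52, -0.45, 0, 0, 1.03]
    - [30, 13.1, 0.52, -0.45, 0, 0, 1.03]

```text
clock: 10.8
ee_pos: [0.5827, 0.1637, 0.1609]
orientation: [0.0, 0.766, 0.642, -0.0]
contact_force: [0.4, -1.3, -0.9]
finger_gap: 0.0373
```

Run:
```python
from h import *
rel([.5824,.1647,.160],np.pi/2-.1745)
d=snap("wrist","d1");t=snap("top","d1t");s=snap("scene","d1s")
A=cv2.resize(t["img"][130:210,200:320],None,fx=5,fy=5,interpolation=cv2.INTER_CUBIC);B=cv2.resize(s["img"][140:220,255:375],None,fx=5,fy=5,interpolation=cv2.INTER_CUBIC)
cv2.imwrite("pics/d1x.png",A);cv2.imwrite("pics/d1y.png",B)
```

```text
cur [0.5827 0.1637 0.1609] yaw 1.3954 j [ 0.17  0.51 -0.09  0.97 -0.    0.34] -> shift [ 0.039 -0.021  0.037] turn [-0.002  0.006 -0.009]
```

View pics/d1x.png

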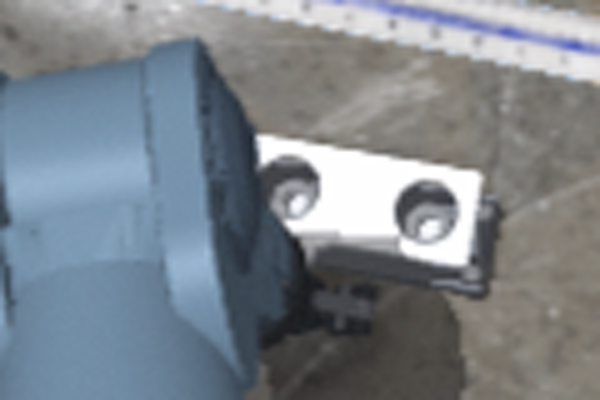

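View pics/d1y.png

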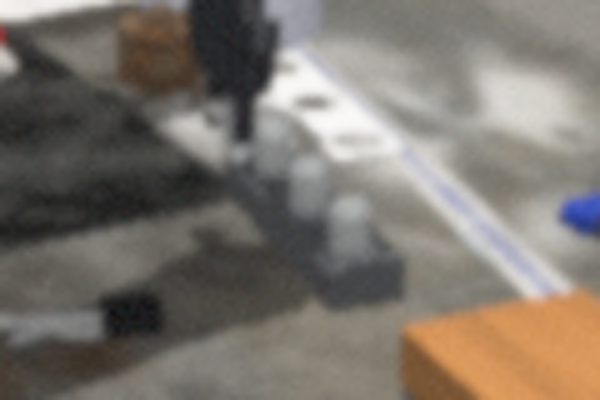

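View pics/d1.png

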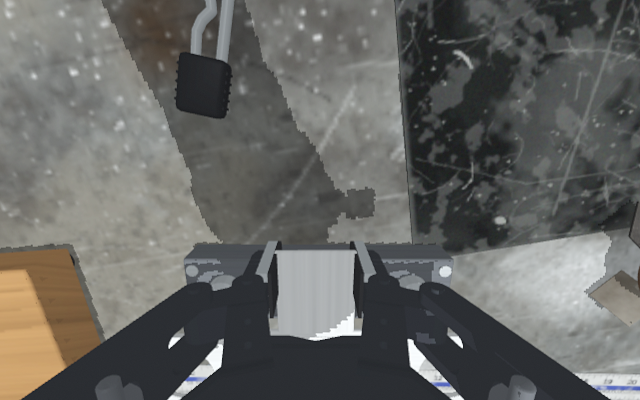

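Run:
```python
from h import *
t=load("pics/d1t.npz");d=load("pics/d1.npz")
f=lambda L,s,o:(np.array(L)+.5)/s-.5+o
uv=f([(427,212),(291,187),(482,172),(462,268)],5,[200,130])
for z in (.1085,):print(ray(t,uv,z).round(4))
th=-.1745;c=np.array([.643,.154]);R=np.array([[np.cos(th),-np.sin(th)],[np.sin(th),np.cos(th)]])
print("want hole3,2", (c+R@[0,-.075]).round(4),c, "corner x25y-100",(c+R@[.025,-.1]).round(4),(c+R@[-.025,-.1]).round(4))
# range data around plate in top view
for u,v in uv.astype(int): pass
rz=t["range_z"];R3=cv2.Rodrigues(t["rvec"])[0];cam=-R3.T@t["tvec"].reshape(3)
for p in [(450,240),(360,190),(455,185),(360,220)]:
    u,v=f(p,5,[200,130]);z=rz[int(round(v)),int(round(u))];P=R3.T@(np.array([(u-t["cx"])/t["fx"]*z,(v-t["cy"])/t["fy"]*z,z]))+cam;print(p,P.round(4))
print(ray(d,[(275,250),(357,250)],.1085).round(4))
```

```text
[[0.6323 0.0772 0.1085]
 [0.6456 0.1499 0.1085]
 [0.6537 0.0481 0.1085]
 [0.6023 0.0584 0.1085]]
want hole3,2 [0.63   0.0801] [0.643 0.154] corner x25y-100 [0.6503 0.0512] [0.601  0.0599]
(450, 240) [0.6171 0.0648 0.1102]
(360, 190) [0.6438 0.1129 0.11  ]
(455, 185) [0.6467 0.0624 0.1091]
(360, 220) [0.6285 0.1133 0.1047]
[[0.5661 0.1458 0.1085]
 [0.573  0.1842 0.1085]]
```

Emit:
jog_arm:
  rows:
    - [30, 0.09, -0.08, 0.2, 0, 0, 0]
    - [30, 0.09, -0.08, 0.6, 0, 0, 0]
    - [30, 0.09, -0.08, 1, 0, 0, 0]
    - [30, 0.09, -0.08, 1.4, 0, 0, 0]
    - [30, 0.09, -0.08, 1.7, 0, 0, 0]
    - [30, 0.09, -0.08, 2.0, 0, 0, 0]
    - [30, 0.09, -0.08, 2.0, 0, 0, 0]

```text
clock: 11.65
ee_pos: [0.5804, 0.1668, 0.1095]
orientation: [-0.001, 0.766, 0.643, -0.001]
contact_force: [-0.6, 0.3, -1.4]
finger_gap: 0.0373
```

Run:
```python
from h import *
rel([.5809,.1672,.086],np.pi/2-.1745)
t=snap("top","d2t");s=snap("scene","d2s")
A=cv2.resize(t["img"][130:210,200:320],None,fx=5,fy=5,interpolation=cv2.INTER_CUBIC);B=cv2.resize(s["img"][140:220,255:375],None,fx=5,fy=5,interpolation=cv2.INTER_CUBIC)
cv2.imwrite("pics/d2x.png",np.vstack([A[100:300],B[:350]]))
```

```text
cur [0.5804 0.1668 0.1095] yaw 1.3961 j [ 0.17  0.56 -0.16  0.86  0.    0.35] -> shift [0.018 0.02  0.94 ] turn [-0.022  0.008 -0.002]
```

View pics/d2x.png

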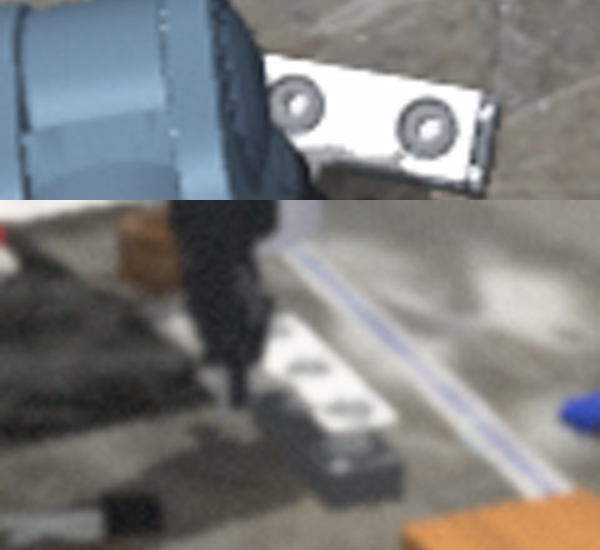

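Emit:
jog_arm:
  rows:
    - [30, 0.01, 0.01, 0.3, 0, 0, 0]
    - [30, 0.01, 0.01, 0.6, 0, 0, 0]
    - [30, 0.01, 0.01, 0.8, 0, 0, 0]
    - [30, 0.01, 0.01, 0.9, 0, 0, 0]
    - [30, 0.01, 0.01, 0.9, 0, 0, 0]

```text
clock: 12.25
ee_pos: [0.5811, 0.1671, 0.0879]
orientation: [-0.0, 0.766, 0.643, -0.0]
contact_force: [0.6, 0.1, -0.9]
finger_gap: 0.037
```

Emit:
jog_arm:
  rows:
    - [30, 0, 0, 0.03, 0, 0, 0]
    - [30, 0, 0, 0.06, 0, 0, 0]
    - [30, 0, 0, 0.06, 0, 0, 0]

```text
clock: 12.55
ee_pos: [0.5817, 0.1672, 0.0872]
orientation: [0.0, 0.766, 0.643, 0.0]
contact_force: [0.2, 0.6, -1.2]
finger_gap: 0.0367
```

Emit:
jog_arm:
  rows:
    - [30, 0, 0, 0.04, 0, 0, 0]
    - [30, 0, 0, 0.08, 0, 0, 0]
    - [30, 0, 0, 0.08, 0, 0, 0]

```text
clock: 12.85
ee_pos: [0.5818, 0.1673, 0.0854]
orientation: [0.0, 0.766, 0.643, 0.0]
contact_force: [-0.5, 0.0, 1.7]
finger_gap: 0.0371
```

Emit:
jog_arm:
  rows:
    - [30, 0, 0, 0.03, 0, 0, 0]
    - [36, 0, 0, 0.03, 0, 0, 0]
    - [42, 0, 0, 0.03, 0, 0, 0]
    - [48, 0, 0, 0.03, 0, 0, 0]
    - [58, 0, 0, 0.03, 0, 0, 0]
    - [60, 0, 0, 0.03, 0, 0, 0]
    - [60, 0, 0, 0, 0, 0, 0]

```text
clock: 13.55
ee_pos: [0.5815, 0.1672, 0.0848]
orientation: [-0.0, 0.766, 0.643, -0.0]
contact_force: [-0.1, 0.1, -0.6]
finger_gap: 0.0601
```

Emit:
jog_arm:
  rows:
    - [60, 0, 0, -0.5, 0, 0, 0]
    - [60, 0, -0.5, -1.5, 0, 0, 0]
    - [60, 0, -1.5, -3, 0, 0, 0]
    - [60, 0, -3, -5, 0, 0, 0]
    - [60, 0, -4, -6.5, 0, 0, 0]
    - [60, 0, -4, -6.5, 0, 0, 0]
    - [60, 0, -4, -6.5, 0, 0, 0]

```text
clock: 14.25
ee_pos: [0.4837, 0.1851, 0.2504]
orientation: [0.001, 0.766, 0.643, 0.002]
contact_force: [0.8, 1.1, -0.8]
finger_gap: 0.0598
```

Run:
```python
from h import *
d=snap("wrist","e1");t=snap("top","e1t");s=snap("scene","e1s")
A=cv2.resize(t["img"][130:290,210:450],None,fx=3,fy=3,interpolation=cv2.INTER_CUBIC);cv2.imwrite("pics/e1x.png",A)
cv2.imwrite("pics/e1y.png",cv2.resize(s["img"][150:210,270:360],None,fx=8,fy=8,interpolation=cv2.INTER_CUBIC))
```

```text
(no output)
```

View pics/e1.png

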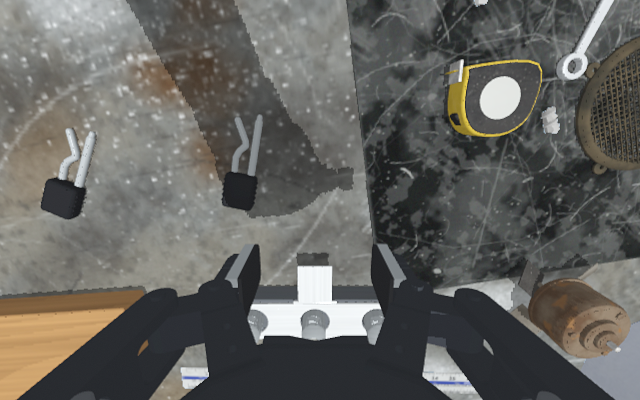

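View pics/e1x.png

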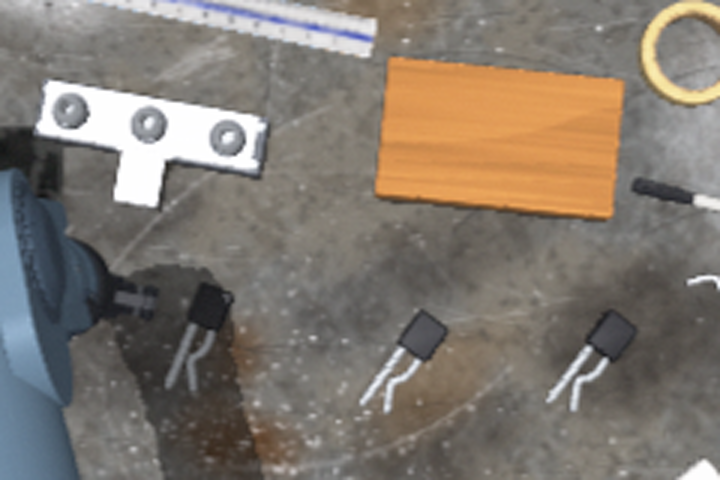

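View pics/e1y.png

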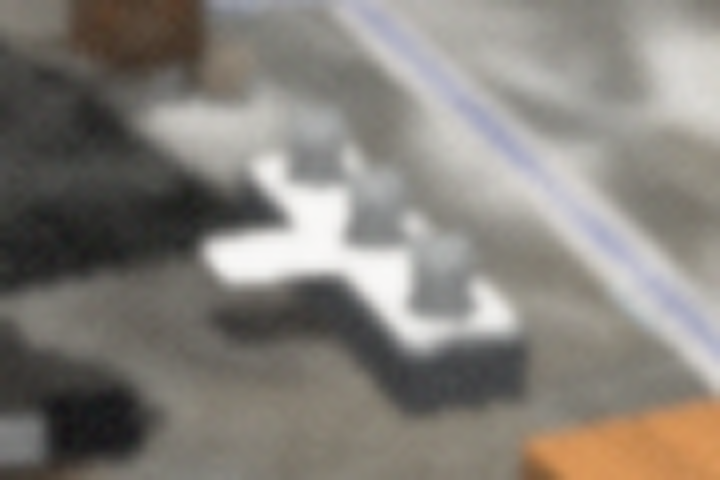

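The plate is seated flat with its holes over all three studs. Next are the cotters. The three black ones in this view, near top-crop pixels (208,305), (422,335) and (612,335), are the ones meant. The white one at the lower right is the decoy. I'll measure the left one first.

Run:
```python
from h import *
d=load("pics/e1.npz");im=d["img"]
cv2.imwrite("pics/e1c.png",cv2.resize(im[100:220,180:300],None,fx=5,fy=5,interpolation=cv2.INTER_CUBIC))
```

```text
(no output)
```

View pics/e1c.png

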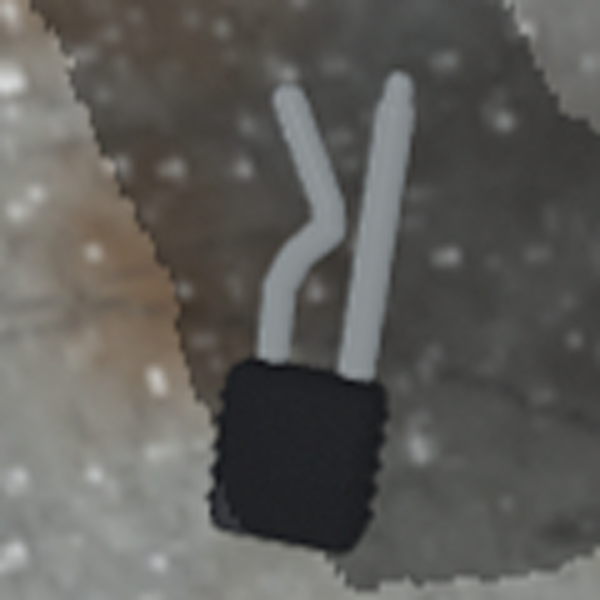

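```bash
cat >> h.py <<'E'
def cot(d,tip,base,headc=None,ztop=.018):
    p=ray(d,[tip,base],.004);v=p[0]-p[1];a=np.arctan2(v[1],v[0]);x=np.array([np.cos(a),np.sin(a),0]);y=np.array([-x[1],x[0],0])
    seat=p[0]-.051*x;h=seat-.036*x+.009*y
    hb=p[1]-.020*x+.009*y
    print("leg ang",np.degrees(a).round(2),"visible len",np.linalg.norm(v).round(4),"(67 expected) head from tip",h.round(4),"from base",hb.round(4))
    if headc is not None: print("head top centre",ray(d,headc,ztop).round(4))
    return h,a
E
python3 - <<'E'
from h import *
d=load("pics/e1.npz")
f=lambda L,s,o:(np.array(L)+.5)/s-.5+o
q=f([(401,74),(357,377),(300,452)],5,[180,100])
h,a=cot(d,q[0],q[1],q[2],.016)
yaw=a+np.pi+np.pi/2; yaw=(yaw+np.pi)%(2*np.pi)-np.pi;print(yaw)
rel([h[0],h[1],.13],yaw)
E
```

```text
leg ang 158.22 visible len 0.067 (67 expected) head from tip [0.4737 0.099  0.004 ] from base [0.4737 0.099  0.004 ]
head top centre [[0.4709 0.1014 0.016 ]]
1.1907187900504734
cur [0.4832 0.1843 0.2464] yaw 1.3956 j [ 0.24  0.29 -0.2   1.09 -0.    0.42] -> shift [-3.424  0.226  4.66 ] turn [-0.011  0.007  1.957]
```

Emit:
jog_arm:
  rows:
    - [60, -1, 0.1, 1, 0, 0, 1]
    - [60, -2, 0.2, 2, 0, 0, 1.96]
    - [60, -3, 0.23, 3, 0, 0, 1.96]
    - [60, -3.42, 0.23, 4, 0, 0, 1.96]
    - [60, -3.42, 0.23, 4.2, 0, 0, 1.96]
    - [60, -3.42, 0.23, 4.2, 0, 0, 1.96]
    - [60, -3.42, 0.23, 4.2, 0, 0, 1.96]
    - [60, -3.42, 0.23, 4.2, 0, 0, 1.96]

```text
clock: 15.2
ee_pos: [0.4751, 0.1001, 0.1436]
orientation: [0.0, 0.828, 0.561, 0.001]
contact_force: [0.8, 0.2, 0.0]
finger_gap: 0.0599
```

Run:
```python
from h import *
d=snap("wrist","f1");rel([.4737,.099,.075],1.1907)
cv2.imwrite("pics/f1c.png",cv2.resize(d["img"][80:320,200:440],None,fx=2.5,fy=2.5,interpolation=cv2.INTER_CUBIC))
```

```text
cur [0.4751 0.1    0.1437] yaw 1.1917 j [ 0.08  0.31 -0.45  0.8   0.    0.46] -> shift [-0.063 -0.042  2.746] turn [ 0.021 -0.012  0.01 ]
```

View pics/f1c.png

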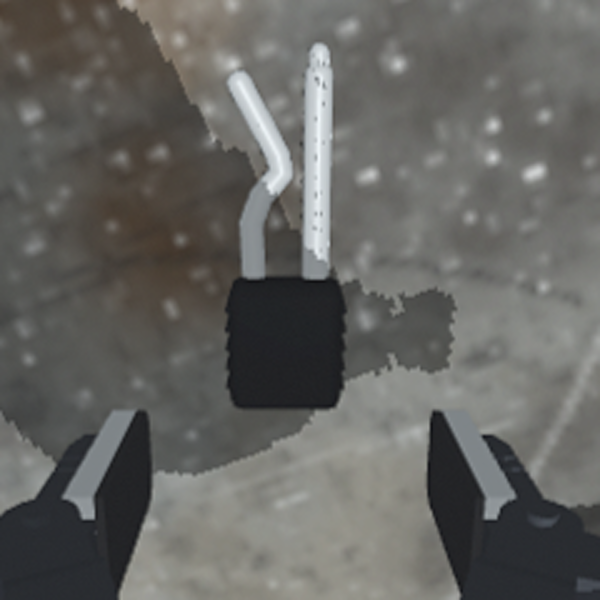

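Run:
```python
from h import *
d=load("pics/f1.npz")
f=lambda L,s,o:(np.array(L)+.5)/s-.5+o
q=f([(319,43),(316,278),(286,343)],2.5,[200,80])
h,a=cot(d,q[0],q[1],q[2],.017)
yaw=(a+np.pi*1.5+np.pi)%(2*np.pi)-np.pi
rel([h[0],h[1],.0755],yaw)
```

```text
leg ang 158.16 visible len 0.0674 (67 expected) head from tip [0.4736 0.0987 0.004 ] from base [0.474  0.0985 0.004 ]
head top centre [[0.4707 0.0997 0.017 ]]
cur [0.4751 0.1    0.1437] yaw 1.1917 j [ 0.08  0.31 -0.45  0.8   0.    0.46] -> shift [-0.077 -0.041  2.726] turn [ 0.021 -0.012  0.02 ]
```

Emit:
jog_arm:
  newtons: 80
  rows:
    - [60, -0.04, -0.02, 1, 0, 0, 0]
    - [60, -0.08, -0.04, 2, 0, 0, 0]
    - [60, -0.08, -0.04, 2.5, 0, 0, 0]
    - [60, -0.08, -0.04, 2.65, 0, 0, 0]
    - [60, -0.08, -0.04, 2.7, 0, 0, 0]
    - [60, -0.08, -0.04, 2.7, 0, 0, 0]

```text
clock: 15.85
ee_pos: [0.4731, 0.0981, 0.0759]
orientation: [0.0, 0.828, 0.561, 0.001]
contact_force: [0.7, -0.3, 0.7]
finger_gap: 0.0598
```

Emit:
jog_arm:
  rows:
    - [45, 0, 0, 0, 0, 0, 0]
    - [38, 0, 0, 0, 0, 0, 0]
    - [26, 0, 0, 0, 0, 0, 0]
    - [25, 0, 0, 0, 0, 0, 0]
    - [25, 0, 0, 0, 0, 0, 0]
    - [25, 0, 0, 0, 0, 0, 0]
    - [25, 0, 0, 0, 0, 0, 0]

```text
clock: 16.55
ee_pos: [0.4729, 0.0981, 0.0762]
orientation: [0.0, 0.828, 0.561, 0.001]
contact_force: [-1.5, -0.0, 7.0]
finger_gap: 0.0322
```

Emit:
jog_arm:
  rows:
    - [25, 0, 0, -0.5, 0, 0, 0]
    - [25, 0, 0, -1, 0, 0, 0]
    - [25, 0, 0, -2, 0, 0, 0]
    - [25, 0, 0, -3, 0, 0, -0.5]
    - [25, 0, 0, -3, 0, 0, -1.5]
    - [25, 0, 0, -3, 0, 0, -2.7]
    - [25, 0, 0, -3, 0, 0, -4]
    - [25, 0, 0, -3, 0, 0, -5.3]
    - [25, 0, 0, -3, 0, 0, -6.6]
    - [25, 0, 0, -3, 0, 0, -7.9]
    - [25, 0, 0, -3, 0, 0, -9.2]
    - [25, 0, 0, -3, 0, 0, -10.5]
    - [25, 0, 0, -3, 0, 0, -11.8]
    - [25, 0, 0, -3, 0, 0, -13.1]
    - [25, 0, 0, -3, 0, 0, -14.4]
    - [25, 0, 0, -3, 0, 0, -15.5]
    - [25, 0, 0, -3, 0, 0, -16]
    - [25, 0, 0, -3, 0, 0, -16]

```text
clock: 18.35
ee_pos: [0.4722, 0.0979, 0.1502]
orientation: [0.0, 0.137, 0.991, 0.0]
contact_force: [0.3, -0.2, -0.7]
finger_gap: 0.0319
```

Run:
```python
from h import *
rel([.5482,.256,.15],np.radians(260))
```

```text
cur [0.4722 0.0979 0.1502] yaw 2.866 j [ 0.07  0.3  -0.45  0.82  0.   -1.22] -> shift [-1.206  6.914  0.007] turn [ 0.0000e+00  1.0000e-03 -1.5965e+01]
```

Emit:
jog_arm:
  rows:
    - [25, 0, 0.5, 0, 0, 0, -1]
    - [25, -0.2, 1.2, 0, 0, 0, -2.3]
    - [25, -0.4, 2, 0, 0, 0, -3.6]
    - [25, -0.6, 3, 0, 0, 0, -4.9]
    - [25, -0.8, 4, 0, 0, 0, -6.2]
    - [25, -1, 5, 0, 0, 0, -7.5]
    - [25, -1.2, 6, 0, 0, 0, -8.8]
    - [25, -1.2, 6.9, 0, 0, 0, -10.1]
    - [25, -1.2, 6.9, 0, 0, 0, -11.4]
    - [25, -1.2, 6.9, 0, 0, 0, -12.7]
    - [25, -1.2, 6.9, 0, 0, 0, -14]
    - [25, -1.2, 6.9, 0, 0, 0, -15.2]
    - [25, -1.2, 6.9, 0, 0, 0, -15.95]
    - [25, -1.2, 6.9, 0, 0, 0, -15.95]
    - [25, -1.2, 6.9, 0, 0, 0, -15.95]

```text
clock: 19.85
ee_pos: [0.5479, 0.2557, 0.15]
orientation: [-0.0, -0.641, 0.767, 0.0]
contact_force: [-0.3, -0.5, -0.2]
finger_gap: 0.0319
```

Run:
```python
from h import *
d=snap("wrist","g1");rel([.5482,.256,.1192],np.radians(260))
```

```text
cur [0.5479 0.2557 0.15  ] yaw -1.7486 j [ 0.33  0.52 -0.1   0.95  0.   -2.63] -> shift [-0.014 -0.009  1.232] turn [ 0.001 -0.    -0.032]
```

View pics/g1.png

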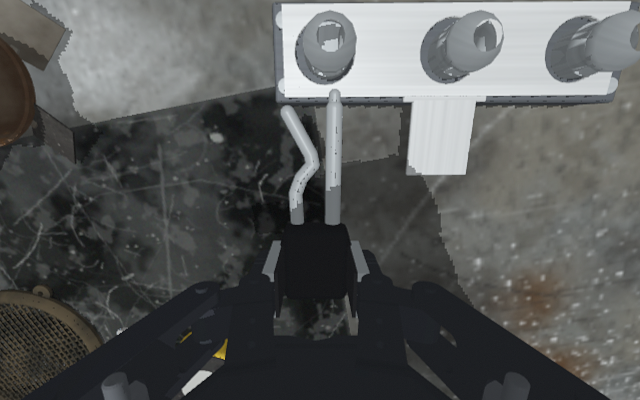

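Run:
```python
from h import *
d=load("pics/g1.npz")
cv2.imwrite("pics/g1c.png",cv2.resize(d["img"][0:230,265:395],None,fx=4.5,fy=4.5,interpolation=cv2.INTER_CUBIC)[:600])
cv2.imwrite("pics/g1e.png",cv2.resize(d["img"][0:115,265:395],None,fx=6,fy=6,interpolation=cv2.INTER_CUBIC))
```

```text
(no output)
```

View pics/g1e.png

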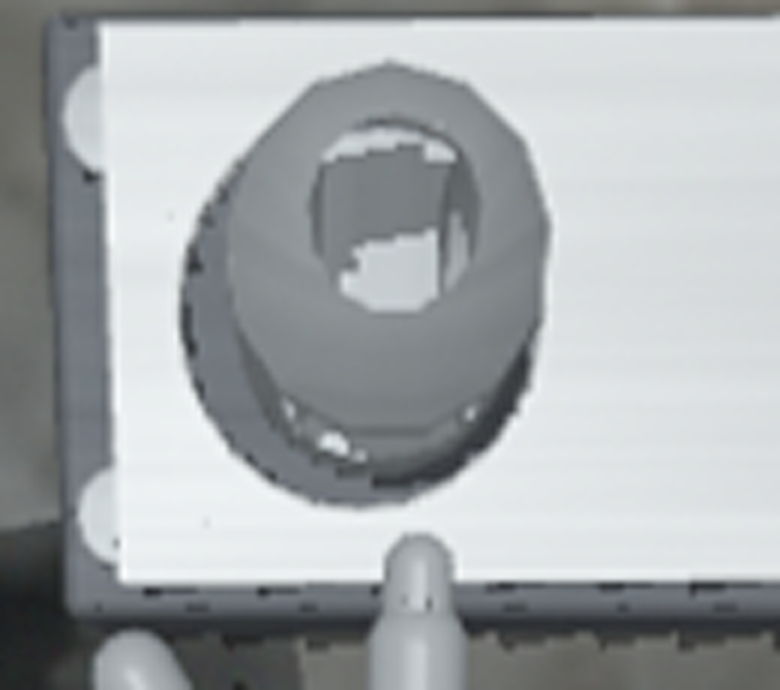

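Run:
```python
from h import *
d=load("pics/g1.npz")
f=lambda L,s,o:(np.array(L)+.5)/s-.5+np.array(o)
st=ray(d,f([(395,214)],6,(265,0)),.068)[0];st2=ray(d,f([(389,246)],6,(265,0)),.058)[0];print("stud1",st.round(4),st2.round(4))
b=ray(d,f([(65,612),],6,(265,0)),.03);print("bar front left corner",b.round(4))
b2=ray(d,[(281,103),(612,103)],.030);v=b2[1]-b2[0];print("bar front edge",b2.round(4),np.degrees(np.arctan2(v[0],-v[1])),"deg")
zl=.004+.150-.0762
p=ray(d,[f([(419,534)],6,(265,0))[0],(333.5,222)],zl);v=p[0]-p[1];print("tip,base",p.round(4),"ang",np.degrees(np.arctan2(v[1],v[0])),np.linalg.norm(v))
```

```text
stud1 [0.6554 0.2277 0.068 ] [0.6556 0.2276 0.058 ]
bar front left corner [[0.6342 0.2646 0.03  ]]
bar front edge [[0.6328 0.2613 0.03  ]
 [0.5953 0.0542 0.03  ]] -10.245098002835583 deg
tip,base [[0.6308 0.2303 0.0778]
 [0.5652 0.2414 0.0778]] ang -9.56423550996392 0.06652770718206379
```

Emit:
jog_arm:
  rows:
    - [25, -0.03, 0, 0.4, 0, 0, 0]
    - [25, -0.07, 0, 0.8, 0, 0, 0]
    - [25, -0.07, 0, 1.1, 0, 0, 0]
    - [25, -0.07, 0, 1.23, 0, 0, 0]
    - [25, -0.07, 0, 1.23, 0, 0, 0]
    - [25, -0.07, 0, 1.23, 0, 0, 0]

```text
clock: 20.5
ee_pos: [0.5483, 0.2575, 0.1192]
orientation: [-0.0, -0.642, 0.766, 0.0]
contact_force: [0.2, -0.3, -1.0]
finger_gap: 0.0321
```

Run:
```python
from h import *
d=snap("wrist","g2");rel([.5482,.256,.1192],np.radians(260))
cv2.imwrite("pics/g2e.png",cv2.resize(d["img"][0:130,240:390],None,fx=5,fy=5,interpolation=cv2.INTER_CUBIC))
s=snap("scene","g2s")
cv2.imwrite("pics/g2s_.png",cv2.resize(s["img"][140:210,255:345],None,fx=8,fy=8,interpolation=cv2.INTER_CUBIC))
```

```text
cur [0.5485 0.2575 0.1196] yaw -1.7468 j [ 0.33  0.55 -0.14  0.88  0.   -2.63] -> shift [0.063 0.003 0.014] turn [-0.004  0.003 -0.014]
```

View pics/g2e.png

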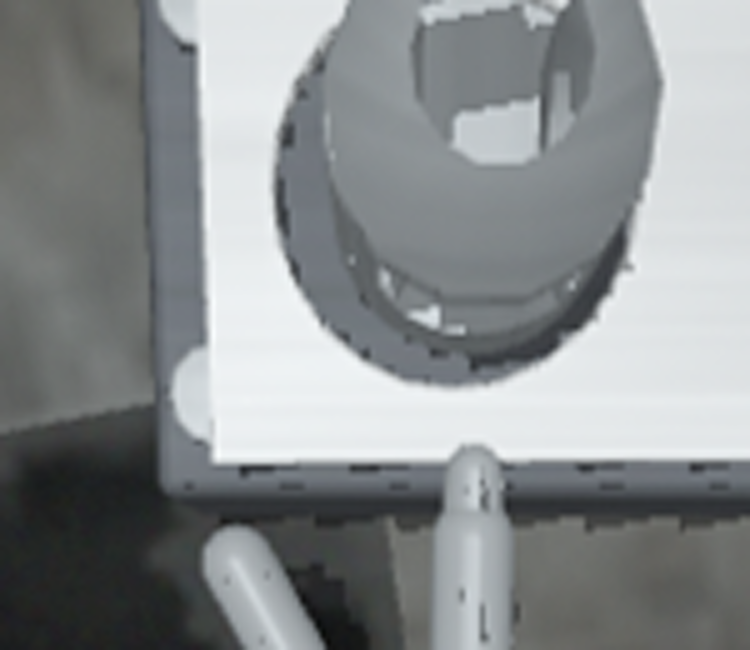

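View pics/g2s_.png

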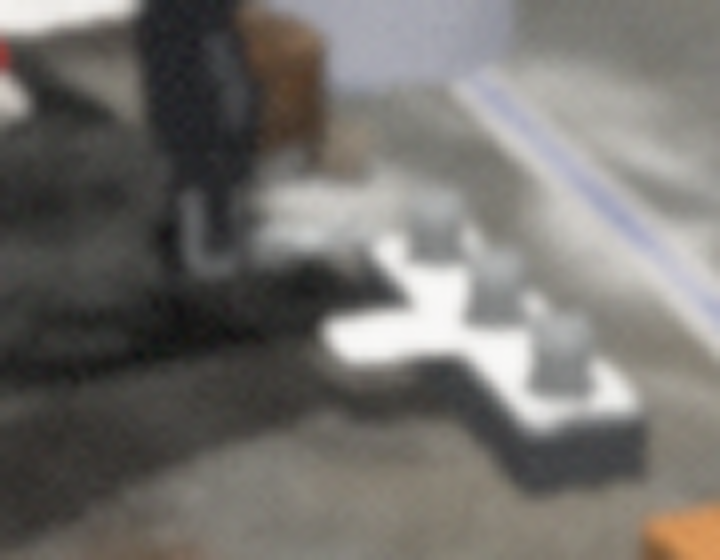

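Emit:
jog_arm:
  rows:
    - [25, 0, -0.1, 0, 0, 0, 0]
    - [25, 0, -0.2, 0, 0, 0, 0]
    - [25, 0, -0.3, 0, 0, 0, 0]
    - [25, 0, -0.4, 0, 0, 0, 0]
    - [25, 0, -0.5, 0, 0, 0, 0]
    - [25, 0, -0.6, 0, 0, 0, 0]
    - [25, 0, -0.6, 0, 0, 0, 0]

```text
clock: 21.3
ee_pos: [0.5635, 0.2547, 0.1193]
orientation: [0.0, -0.642, 0.767, -0.0]
contact_force: [-0.3, -0.4, -0.1]
finger_gap: 0.0317
```

Emit:
jog_arm:
  rows:
    - [25, 0, -0.1, 0, 0, 0, 0]
    - [25, 0, -0.2, 0, 0, 0, 0]
    - [25, 0, -0.3, 0, 0, 0, 0]
    - [25, 0, -0.4, 0, 0, 0, 0]
    - [25, 0, -0.5, 0, 0, 0, 0]
    - [25, 0, -0.5, 0, 0, 0, 0]

```text
clock: 21.9
ee_pos: [0.5758, 0.2526, 0.1193]
orientation: [0.0, -0.642, 0.767, -0.0]
contact_force: [0.7, 0.7, -0.9]
finger_gap: 0.032
```

Run:
```python
from h import *
d=snap("wrist","g3")
cv2.imwrite("pics/g3e.png",cv2.resize(d["img"][0:130,240:390],None,fx=5,fy=5,interpolation=cv2.INTER_CUBIC))
```

```text
(no output)
```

View pics/g3e.png

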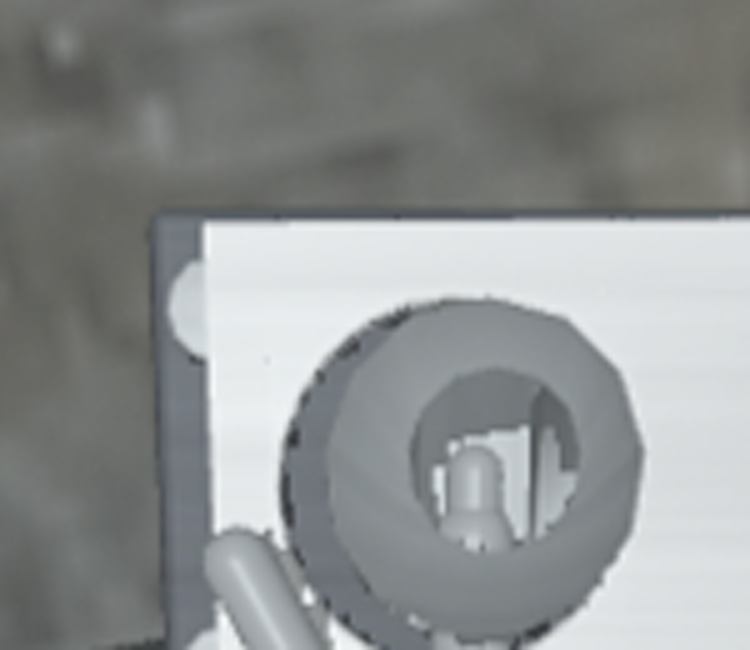

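Emit:
jog_arm:
  rows:
    - [25, 0.02, -0.1, 0, 0, 0, 0]
    - [25, 0.02, -0.2, 0, 0, 0, 0]
    - [25, 0.02, -0.3, 0, 0, 0, 0]
    - [25, 0.02, -0.4, 0, 0, 0, 0]
    - [25, 0.02, -0.5, 0, 0, 0, 0]
    - [25, 0.02, -0.6, 0, 0, 0, 0]
    - [25, 0.02, -0.7, 0, 0, 0, 0]
    - [25, 0.02, -0.8, 0, 0, 0, 0]
    - [25, 0.02, -0.8, 0, 0, 0, 0]

```text
clock: 22.85
ee_pos: [0.5946, 0.2491, 0.1189]
orientation: [-0.0, -0.643, 0.766, 0.001]
contact_force: [-1.9, 2.5, -2.5]
finger_gap: 0.032
```

Emit:
jog_arm:
  rows:
    - [25, 0, -0.1, 0, 0, 0, 0]
    - [25, 0, -0.2, 0, 0, 0, 0]
    - [25, 0, -0.3, 0, 0, 0, 0]
    - [25, 0, -0.4, 0, 0, 0, 0]
    - [25, 0, -0.5, 0, 0, 0, 0]
    - [25, 0, -0.6, 0, 0, 0, 0]
    - [25, 0, -0.6, 0, 0, 0, 0]

```text
clock: 23.55
ee_pos: [0.6117, 0.246, 0.1199]
orientation: [0.001, -0.642, 0.767, -0.001]
contact_force: [3.5, 2.6, -2.7]
finger_gap: 0.0318
```

Run:
```python
from h import *
d=snap("wrist","g4")
cv2.imwrite("pics/g4e.png",cv2.resize(d["img"][50:280,240:390],None,fx=2.6,fy=2.6,interpolation=cv2.INTER_CUBIC))
print(get_state()["contact_force"],get_state()["ee_pos"])
```

```text
[ 4.85826835  3.32766282 -2.00962039] [0.61178722 0.24589607 0.11994565]
```

View pics/g4e.png

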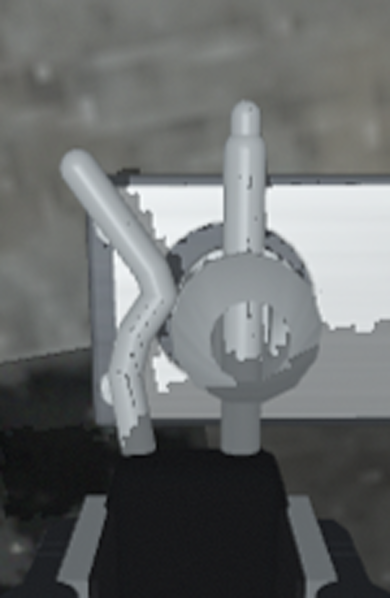

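Emit:
jog_arm:
  rows:
    - [25, 0, -0.1, 0, 0, 0, 0]
    - [25, 0, -0.2, 0, 0, 0, 0]
    - [25, 0, -0.3, 0, 0, 0, 0]
    - [25, 0, -0.4, 0, 0, 0, 0]
    - [25, 0, -0.4, 0, 0, 0, 0]

```text
clock: 24.1
ee_pos: [0.6203, 0.2434, 0.1192]
orientation: [-0.0, -0.642, 0.767, -0.001]
contact_force: [1.8, 0.6, -1.6]
finger_gap: 0.032
```

Run:
```python
from h import *
d=snap("wrist","g5")
cv2.imwrite("pics/g5e.png",cv2.resize(d["img"][80:290,240:390],None,fx=2.8,fy=2.8,interpolation=cv2.INTER_CUBIC))
print(get_state()["contact_force"],get_state()["ee_pos"])
```

```text
[ 2.42789332  0.45413695 -2.5292805 ] [0.62024114 0.24349759 0.11921752]
```

View pics/g5e.png

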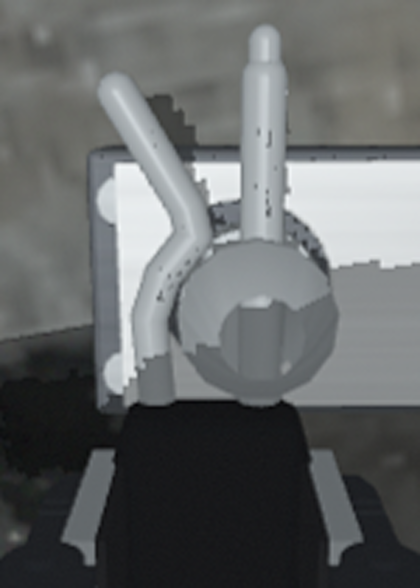

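Run:
```python
from h import *
d=load("pics/g5.npz")
f=lambda L,s,o:(np.array(L)+.5)/s-.5+np.array(o)
q=f([(264,25),(263,400),(278,325),(258,323)],2.8,(240,80))
tip=ray(d,q[:1],.047)[0];ax=np.array([.985,-.1736,0])
for st in (ray(d,q[2:3],.068)[0],np.array([.6555,.2277,0])):
    print(tip.round(4),st.round(4),"tip-stud along",((tip-st)[:2]@ax[:2]).round(4),"(51 home) lateral",((tip-st)[:2]@[.1736,.985]).round(4))
```

```text
[0.7033 0.2183 0.047 ] [0.6572 0.2248 0.068 ] tip-stud along 0.0465 (51 home) lateral 0.0016
[0.7033 0.2183 0.047 ] [0.6555 0.2277 0.    ] tip-stud along 0.0487 (51 home) lateral -0.001
```

Emit:
jog_arm:
  rows:
    - [25, 0, -0.05, 0, 0, 0, 0]
    - [25, 0, -0.1, 0, 0, 0, 0]
    - [25, 0, -0.1, 0, 0, 0, 0]

```text
clock: 24.45
ee_pos: [0.6219, 0.2435, 0.1191]
orientation: [-0.0, -0.642, 0.767, -0.0]
contact_force: [1.2, -0.3, -0.9]
finger_gap: 0.0318
```

Emit:
jog_arm:
  rows:
    - [25, 0, -0.04, 0, 0, 0, 0]
    - [25, 0, -0.08, 0, 0, 0, 0]
    - [25, 0, -0.08, 0, 0, 0, 0]

```text
clock: 24.75
ee_pos: [0.624, 0.2433, 0.1192]
orientation: [-0.0, -0.642, 0.767, -0.0]
contact_force: [0.3, -0.1, -1.2]
finger_gap: 0.0319
```

Emit:
jog_arm:
  rows:
    - [25, 0, -0.04, 0, 0, 0, 0]
    - [25, 0, -0.08, 0, 0, 0, 0]
    - [25, 0, -0.08, 0, 0, 0, 0]

```text
clock: 25.05
ee_pos: [0.6246, 0.2433, 0.1191]
orientation: [-0.001, -0.642, 0.766, 0.001]
contact_force: [-4.6, 0.3, 2.1]
finger_gap: 0.0321
```

Run:
```python
from h import *
d=snap("wrist","g6")
cv2.imwrite("pics/g6e.png",cv2.resize(d["img"][80:290,240:390],None,fx=2.8,fy=2.8,interpolation=cv2.INTER_CUBIC))
print(get_state()["contact_force"],get_state()["ee_pos"])
```

```text
[-5.02588062 -0.15029569  2.47483632] [0.62463538 0.24326743 0.11905092]
```

View pics/g6e.png

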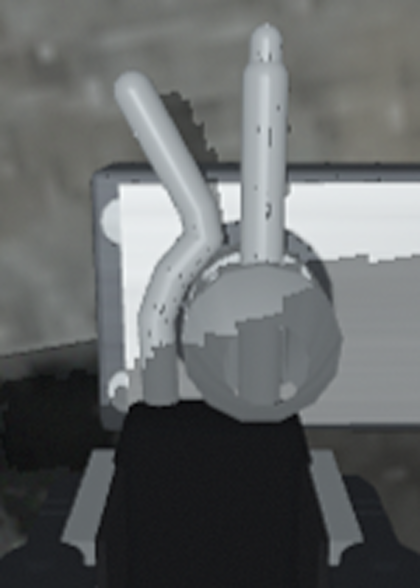

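Emit:
jog_arm:
  rows:
    - [25, 0, 0.04, 0, 0, 0, 0]
    - [25, 0, 0.07, 0, 0, 0, 0]
    - [25, 0, 0.07, 0, 0, 0, 0]
    - [36, 0, 0.07, 0, 0, 0, 0]
    - [46, 0, 0.07, 0, 0, 0, 0]
    - [52, 0, 0.07, 0, 0, 0, 0]
    - [52, 0, 0.07, 0, 0, 0, 0]

```text
clock: 25.8
ee_pos: [0.6248, 0.2435, 0.1196]
orientation: [0.001, -0.642, 0.766, -0.0]
contact_force: [1.2, -0.0, -0.3]
finger_gap: 0.0522
```

Emit:
jog_arm:
  rows:
    - [52, 0, 0.07, -0.5, 0, 0, 0]
    - [52, 0, 0.07, -1.2, 0, 0, 0]
    - [52, 0, 0.5, -2.2, 0, 0, 0]
    - [52, 0, 1.5, -3.5, 0, 0, 0]
    - [52, 0, 2.5, -4.5, 0, 0, 0]
    - [52, 0, 3, -5, 0, 0, 0]
    - [52, 0, 3, -5, 0, 0, 0]

```text
clock: 26.5
ee_pos: [0.5503, 0.2574, 0.2473]
orientation: [0.002, -0.643, 0.766, -0.001]
contact_force: [0.7, 0.1, 0.6]
finger_gap: 0.0521
```

Run:
```python
from h import *
d=snap("wrist","h1");rel([.5,0,.25],np.pi/2)
```

```text
cur [0.5508 0.2569 0.2454] yaw -1.746 j [ 0.33  0.46  0.06  1.16 -0.   -2.63] -> shift [10.473  0.209 -0.196] turn [1.2000e-02 3.6000e-02 2.8327e+01]
```

View pics/h1.png

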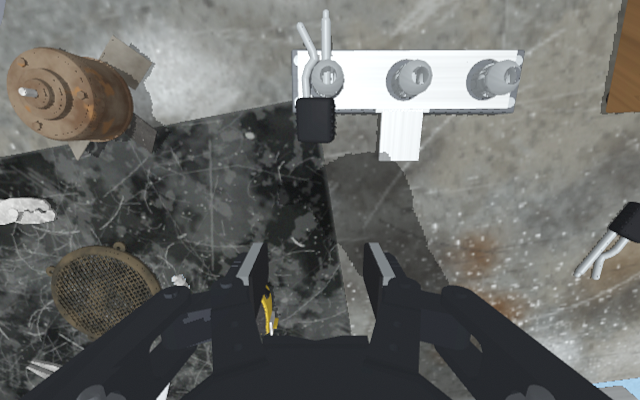

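The first cotter is home on the left stud, with its head near (315,120) in this view. Next I'll take a fresh top look at the other two.

Run:
```python
from h import *
t=snap("top","h1t")
cv2.imwrite("pics/h1x.png",cv2.resize(t["img"][200:290,310:450],None,fx=5.5,fy=5.5,interpolation=cv2.INTER_CUBIC))
```

```text
(no output)
```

View pics/h1x.png

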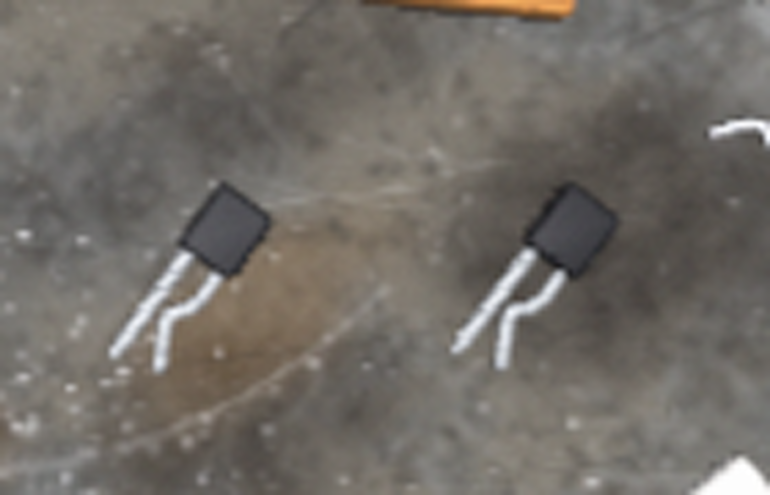

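Run:
```python
from h import *
d=load("pics/h1t.npz")
f=lambda L,s,o:(np.array(L)+.5)/s-.5+np.array(o)
for L in [[(113,355),(184,257),(225,228)],[(458,350),(530,253),(573,228)]]:
    q=f(L,5.5,(310,200));h,a=cot(d,*q,.018)
    yaw=(a+np.pi*1.5+np.pi)%(2*np.pi)-np.pi
    print(h,yaw);rel([h[0],h[1],.145],yaw)
```

```text
leg ang 144.07 visible len 0.0622 (67 expected) head from tip [ 0.4493 -0.1028  0.004 ] from base [ 0.4455 -0.1     0.004 ]
head top centre [[ 0.4495 -0.1014  0.018 ]]
[ 0.44934249 -0.10282876  0.004     ] 0.9437416869097355
cur [0.5508 0.2565 0.244 ] yaw -1.7466 j [ 0.33  0.46  0.06  1.16 -0.   -2.63] -> shift [14.861  1.486  3.96 ] turn [-2.0000e-03 -1.0000e-02 -2.5691e+01]
leg ang 143.18 visible len 0.0622 (67 expected) head from tip [ 0.4517 -0.2809  0.004 ] from base [ 0.4478 -0.278   0.004 ]
head top centre [[ 0.4501 -0.2785  0.018 ]]
[ 0.45167018 -0.2808787   0.004     ] 0.9281127561137623
cur [0.5508 0.2565 0.244 ] yaw -1.7466 j [ 0.33  0.46  0.06  1.16 -0.   -2.63] -> shift [21.857  0.148  3.961] turn [-3.0000e-03 -1.0000e-02 -2.5542e+01]
```

Emit:
jog_arm:
  rows:
    - [60, 0.8, 0.1, 0, 0, 0, 1.2]
    - [60, 1.8, 0.2, 0, 0, 0, 2.4]
    - [60, 2.9, 0.3, 0, 0, 0, 3.6]
    - [60, 4, 0.4, 0, 0, 0, 4.8]
    - [60, 5.2, 0.5, 0, 0, 0, 6]
    - [60, 6.4, 0.6, 0, 0, 0, 7.3]
    - [60, 7.6, 0.7, 0, 0, 0, 8.6]
    - [60, 8.8, 0.8, 0, 0, 0, 9.9]
    - [60, 10, 0.9, 0, 0, 0, 11.2]
    - [60, 11.2, 1.0, 0, 0, 0, 12.5]
    - [60, 12.4, 1.1, 0, 0, 0, 13.8]
    - [60, 13.5, 1.3, 0, 0, 0, 15.1]
    - [60, 14.4, 1.4, 0, 0, 0, 16.3]
    - [60, 14.8, 1.4, 0, 0, 0, 17]
    - [60, 14.8, 1.4, 0, 0, 0, 17]
    - [60, 14.8, 1.4, 0, 0, 0, 17]

```text
clock: 28.2
ee_pos: [0.4512, -0.1018, 0.2431]
orientation: [-0.001, 0.191, 0.982, 0.0]
contact_force: [-0.1, 0.2, 0.0]
finger_gap: 0.0602
```

Run:
```python
from h import *
rel([.448,-.1015,.15],.944)
```

```text
cur [ 0.4512 -0.1018  0.2431] yaw 2.7569 j [-0.36  0.18 -0.34  1.05  0.   -1.55] -> shift [ 0.115 -0.037  3.724] turn [-1.6000e-02 -1.7000e-02  1.7312e+01]
```

Emit:
jog_arm:
  rows:
    - [60, 0.1, 0, 0.3, 0, 0, 1.2]
    - [60, 0.1, 0, 0.6, 0, 0, 2.5]
    - [60, 0.1, 0, 0.9, 0, 0, 3.8]
    - [60, 0.1, 0, 1.2, 0, 0, 5.1]
    - [60, 0.1, 0, 1.5, 0, 0, 6.4]
    - [60, 0.1, 0, 1.8, 0, 0, 7.7]
    - [60, 0.1, 0, 2.1, 0, 0, 9]
    - [60, 0.1, 0, 2.4, 0, 0, 10.3]
    - [60, 0.1, 0, 2.7, 0, 0, 11.6]
    - [60, 0.1, 0, 3, 0, 0, 12.9]
    - [60, 0.1, 0, 3.3, 0, 0, 14.2]
    - [60, 0.1, 0, 3.6, 0, 0, 15.5]
    - [60, 0.1, 0, 3.7, 0, 0, 16.7]
    - [60, 0.1, 0, 3.7, 0, 0, 17.3]
    - [60, 0.1, 0, 3.7, 0, 0, 17.3]
    - [60, 0.1, 0, 3.7, 0, 0, 17.3]

```text
clock: 29.8
ee_pos: [0.4491, -0.1001, 0.1515]
orientation: [-0.0, 0.89, 0.456, -0.0]
contact_force: [-0.1, -0.6, -0.3]
finger_gap: 0.06
```

Run:
```python
from h import *
d=snap("wrist","i1");rel([.448,-.1015,.145],.944)
cv2.imwrite("pics/i1c.png",cv2.resize(d["img"][60:300,200:440],None,fx=2.5,fy=2.5,interpolation=cv2.INTER_CUBIC))
```

```text
cur [ 0.4491 -0.1003  0.1516] yaw 0.9471 j [-0.36  0.26 -0.5   0.81  0.    0.27] -> shift [-0.066 -0.006  0.263] turn [-0.002 -0.001  0.029]
```

View pics/i1c.png

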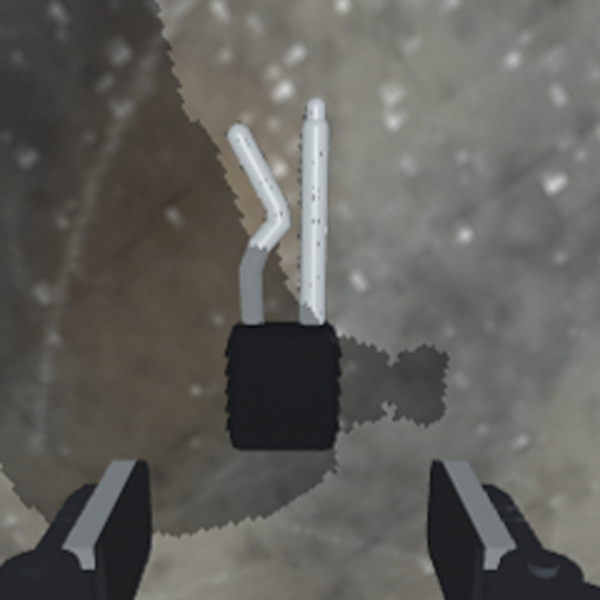

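Run:
```python
from h import *
d=load("pics/i1.npz")
f=lambda L,s,o:(np.array(L)+.5)/s-.5+np.array(o)
q=f([(316,98),(312.5,323),(283,386)],2.5,[200,60])
h,a=cot(d,q[0],q[1],q[2],.017)
yaw=(a+np.pi*1.5+np.pi)%(2*np.pi)-np.pi
rel([h[0],h[1],.0757],yaw)
```

```text
leg ang 143.93 visible len 0.067 (67 expected) head from tip [ 0.4471 -0.1023  0.004 ] from base [ 0.4471 -0.1023  0.004 ]
head top centre [[ 0.4444 -0.1006  0.017 ]]
cur [ 0.4491 -0.1003  0.1516] yaw 0.9471 j [-0.36  0.26 -0.5   0.81  0.    0.27] -> shift [-0.114 -0.015  3.035] turn [-0.002 -0.001  0.055]
```

Emit:
jog_arm:
  newtons: 80
  rows:
    - [60, -0.04, -0.01, 1, 0, 0, 0.05]
    - [60, -0.1, -0.02, 2, 0, 0, 0.05]
    - [60, -0.11, -0.02, 2.6, 0, 0, 0.05]
    - [60, -0.11, -0.02, 2.9, 0, 0, 0.05]
    - [60, -0.11, -0.02, 3.02, 0, 0, 0.05]
    - [60, -0.11, -0.02, 3.02, 0, 0, 0.05]
    - [60, -0.11, -0.02, 3.02, 0, 0, 0.05]

```text
clock: 30.55
ee_pos: [0.4476, -0.1028, 0.077]
orientation: [0.001, 0.892, 0.453, 0.001]
contact_force: [0.3, -0.1, 1.2]
finger_gap: 0.0597
```

Emit:
jog_arm:
  rows:
    - [45, 0, 0, 0, 0, 0, 0]
    - [38, 0, 0, 0, 0, 0, 0]
    - [26, 0, 0, 0, 0, 0, 0]
    - [25, 0, 0, 0, 0, 0, 0]
    - [25, 0, 0, 0, 0, 0, 0]
    - [25, 0, 0, 0, 0, 0, 0]
    - [25, 0, 0, 0, 0, 0, 0]

```text
clock: 31.25
ee_pos: [0.4474, -0.1027, 0.0772]
orientation: [0.0, 0.892, 0.453, 0.001]
contact_force: [-1.5, 0.8, 7.5]
finger_gap: 0.0321
```

Emit:
jog_arm:
  rows:
    - [25, 0, 0, -0.5, 0, 0, 0]
    - [25, 0, 0, -1, 0, 0, 0]
    - [25, 0, 0, -2, 0, 0, 0]
    - [25, 0, 0, -3, 0, 0, -0.5]
    - [25, 0, 0, -3, 0, 0, -1.5]
    - [25, 0, 0, -3, 0, 0, -2.7]
    - [25, 0, 0, -3, 0, 0, -4]
    - [25, 0, 0, -3, 0, 0, -5.3]
    - [25, 0, 0, -3, 0, 0, -6.6]
    - [25, 0, 0, -3, 0, 0, -7.9]
    - [25, 0, 0, -3, 0, 0, -9.2]
    - [25, 0, 0, -3, 0, 0, -10.5]
    - [25, 0, 0, -3, 0, 0, -11.8]
    - [25, 0, 0, -3, 0, 0, -13.1]
    - [25, 0, 0, -3, 0, 0, -14.4]
    - [25, 0, 0, -3, 0, 0, -15.7]
    - [25, 0, 0, -3, 0, 0, -17]
    - [25, 0, 0, -3, 0, 0, -17]
    - [25, 0, 0, -3, 0, 0, -17]

```text
clock: 33.15
ee_pos: [0.4468, -0.1025, 0.1513]
orientation: [-0.0, 0.211, 0.978, 0.0]
contact_force: [-0.3, -0.3, 0.3]
finger_gap: 0.0324
```

Run:
```python
from h import *
rel([.5357,.1827,.15],np.radians(260))
```

```text
cur [ 0.4468 -0.1025  0.1513] yaw 2.7169 j [-0.36  0.26 -0.51  0.8   0.   -1.51] -> shift [ 1.461 11.861  0.051] turn [ 1.0000e-03 -0.0000e+00 -1.7389e+01]
```

Emit:
jog_arm:
  rows:
    - [25, 0.1, 0.5, 0, 0, 0, -1]
    - [25, 0.2, 1.2, 0, 0, 0, -2.2]
    - [25, 0.3, 2, 0, 0, 0, -3.5]
    - [25, 0.4, 3, 0, 0, 0, -4.8]
    - [25, 0.5, 4, 0, 0, 0, -6.1]
    - [25, 0.6, 5, 0, 0, 0, -7.4]
    - [25, 0.8, 6, 0, 0, 0, -8.7]
    - [25, 0.9, 7, 0, 0, 0, -10]
    - [25, 1, 8, 0, 0, 0, -11.3]
    - [25, 1.1, 9, 0, 0, 0, -12.6]
    - [25, 1.2, 10, 0, 0, 0, -13.9]
    - [25, 1.3, 10.9, 0, 0, 0, -15.2]
    - [25, 1.4, 11.5, 0, 0, 0, -16.5]
    - [25, 1.46, 11.86, 0.05, 0, 0, -17.39]
    - [25, 1.46, 11.86, 0.05, 0, 0, -17.39]
    - [25, 1.46, 11.86, 0.05, 0, 0, -17.39]

```text
clock: 34.75
ee_pos: [0.5348, 0.1827, 0.1499]
orientation: [-0.0, -0.643, 0.766, 0.0]
contact_force: [-0.5, -0.3, -0.5]
finger_gap: 0.0318
```

Run:
```python
from h import *
d=snap("wrist","j1");rel([.5357,.1827,.1202],np.radians(260))
cv2.imwrite("pics/j1e.png",cv2.resize(d["img"][0:240,240:400],None,fx=5,fy=5,interpolation=cv2.INTER_CUBIC)[0:600])
```

```text
cur [0.5347 0.1824 0.1499] yaw -1.7453 j [ 0.22  0.45 -0.22  0.9  -0.   -2.75] -> shift [-0.019 -0.036  1.188] turn [ 0.004 -0.004 -0.   ]
```

View pics/j1e.png

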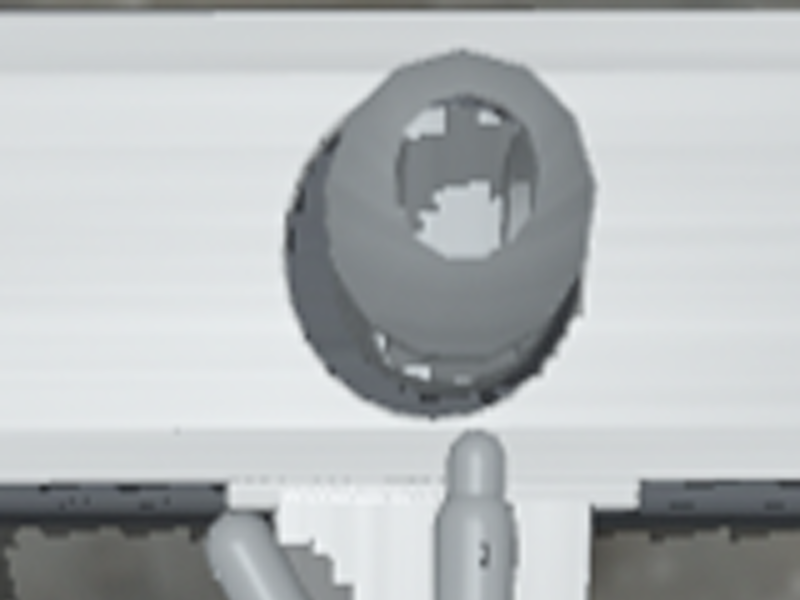

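Run:
```python
from h import *
d=load("pics/j1.npz")
f=lambda L,s,o:(np.array(L)+.5)/s-.5+np.array(o)
st=ray(d,f([(468,178)],5,(240,0)),.068)[0];print("stud2",st.round(4))
p=ray(d,[f([(476,431)],5,(240,0))[0],f([(475,595)],5,(240,0))[0]],.004+.1499-.0772);v=p[0]-p[1]
t=(p[0]-st)[:2];print(p.round(4),"ang",np.degrees(np.arctan2(v[1],v[0])),"along",t@[.985,-.1736],"lat",t@[.1736,.985])
```

```text
stud2 [0.6421 0.1537 0.068 ]
[[0.619  0.1572 0.0767]
 [0.6044 0.1595 0.0767]] ang -9.284019048271617 along -0.023384098167188446 lat -0.0006296345530864237
```

Emit:
jog_arm:
  rows:
    - [25, 0, 0, 0.4, 0, 0, 0]
    - [25, -0.01, 0, 0.8, 0, 0, 0]
    - [25, -0.01, 0, 1.1, 0, 0, 0]
    - [25, -0.01, 0, 1.19, 0, 0, 0]
    - [25, -0.01, 0, 1.19, 0, 0, 0]
    - [25, -0.01, 0, 1.19, 0, 0, 0]

```text
clock: 35.4
ee_pos: [0.5352, 0.1831, 0.1204]
orientation: [0.0, -0.644, 0.765, 0.0]
contact_force: [0.1, 0.5, -0.8]
finger_gap: 0.0321
```

Emit:
jog_arm:
  rows:
    - [25, 0, -0.1, 0, 0, 0, 0]
    - [25, 0, -0.2, 0, 0, 0, 0]
    - [25, 0, -0.3, 0, 0, 0, 0]
    - [25, 0, -0.4, 0, 0, 0, 0]
    - [25, 0, -0.5, 0, 0, 0, 0]
    - [25, 0, -0.6, 0, 0, 0, 0]
    - [25, 0, -0.6, 0, 0, 0, 0]

```text
clock: 36.1
ee_pos: [0.5503, 0.1805, 0.1203]
orientation: [0.0, -0.644, 0.765, -0.0]
contact_force: [-0.6, 0.2, -0.4]
finger_gap: 0.0317
```

Emit:
jog_arm:
  rows:
    - [25, 0, -0.1, 0, 0, 0, 0]
    - [25, 0, -0.2, 0, 0, 0, 0]
    - [25, 0, -0.3, 0, 0, 0, 0]
    - [25, 0, -0.4, 0, 0, 0, 0]
    - [25, 0, -0.5, 0, 0, 0, 0]
    - [25, 0, -0.5, 0, 0, 0, 0]

```text
clock: 36.7
ee_pos: [0.5626, 0.1783, 0.1203]
orientation: [0.0, -0.644, 0.765, -0.0]
contact_force: [0.4, 0.0, -0.6]
finger_gap: 0.0316
```

Run:
```python
from h import *
d=snap("wrist","j3")
cv2.imwrite("pics/j3e.png",cv2.resize(d["img"][0:130,240:390],None,fx=5,fy=5,interpolation=cv2.INTER_CUBIC))
```

```text
(no output)
```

View pics/j3e.png

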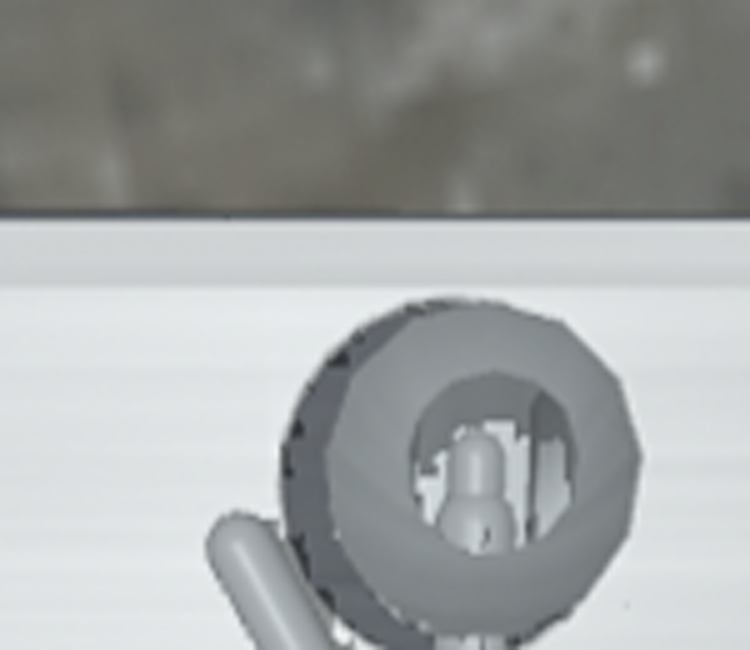

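Emit:
jog_arm:
  rows:
    - [25, 0.02, -0.1, 0, 0, 0, 0]
    - [25, 0.02, -0.2, 0, 0, 0, 0]
    - [25, 0.02, -0.3, 0, 0, 0, 0]
    - [25, 0.02, -0.4, 0, 0, 0, 0]
    - [25, 0.02, -0.5, 0, 0, 0, 0]
    - [25, 0.02, -0.6, 0, 0, 0, 0]
    - [25, 0.02, -0.7, 0, 0, 0, 0]
    - [25, 0.02, -0.8, 0, 0, 0, 0]
    - [25, 0.02, -0.8, 0, 0, 0, 0]

```text
clock: 37.65
ee_pos: [0.5808, 0.1751, 0.1196]
orientation: [-0.001, -0.644, 0.765, 0.001]
contact_force: [-3.0, 3.4, -1.2]
finger_gap: 0.0318
```

Emit:
jog_arm:
  rows:
    - [25, 0, -0.1, 0, 0, 0, 0]
    - [25, 0, -0.2, 0, 0, 0, 0]
    - [25, 0, -0.3, 0, 0, 0, 0]
    - [25, 0, -0.4, 0, 0, 0, 0]
    - [25, 0, -0.5, 0, 0, 0, 0]
    - [25, 0, -0.6, 0, 0, 0, 0]
    - [25, 0, -0.6, 0, 0, 0, 0]

```text
clock: 38.35
ee_pos: [0.5983, 0.1718, 0.1208]
orientation: [0.001, -0.644, 0.765, -0.001]
contact_force: [3.7, 3.0, -1.3]
finger_gap: 0.0317
```

Emit:
jog_arm:
  rows:
    - [25, 0, -0.1, 0, 0, 0, 0]
    - [25, 0, -0.2, 0, 0, 0, 0]
    - [25, 0, -0.3, 0, 0, 0, 0]
    - [25, 0, -0.4, 0, 0, 0, 0]
    - [25, 0, -0.45, 0, 0, 0, 0]
    - [25, 0, -0.45, 0, 0, 0, 0]

```text
clock: 38.95
ee_pos: [0.6078, 0.1693, 0.1201]
orientation: [-0.0, -0.644, 0.765, -0.0]
contact_force: [1.1, 0.5, -1.3]
finger_gap: 0.032
```

Emit:
jog_arm:
  rows:
    - [25, 0, -0.05, 0, 0, 0, 0]
    - [25, 0, -0.1, 0, 0, 0, 0]
    - [25, 0, -0.1, 0, 0, 0, 0]

```text
clock: 39.25
ee_pos: [0.6097, 0.1693, 0.1201]
orientation: [-0.001, -0.644, 0.765, 0.0]
contact_force: [-1.4, -0.2, -1.3]
finger_gap: 0.032
```

Emit:
jog_arm:
  rows:
    - [25, 0, -0.04, 0, 0, 0, 0]
    - [25, 0, -0.08, 0, 0, 0, 0]
    - [25, 0, -0.08, 0, 0, 0, 0]

```text
clock: 39.55
ee_pos: [0.6101, 0.1692, 0.1199]
orientation: [-0.002, -0.644, 0.765, 0.001]
contact_force: [-5.5, -0.7, 3.0]
finger_gap: 0.0318
```

Emit:
jog_arm:
  rows:
    - [25, 0, 0.06, 0, 0, 0, 0]
    - [25, 0, 0.1, 0, 0, 0, 0]
    - [25, 0, 0.1, 0, 0, 0, 0]

```text
clock: 39.85
ee_pos: [0.6097, 0.1697, 0.1202]
orientation: [0.0, -0.644, 0.765, -0.0]
contact_force: [-1.4, -1.0, -1.9]
finger_gap: 0.0317
```

Run:
```python
from h import *
d=snap("wrist","j6")
cv2.imwrite("pics/j6e.png",cv2.resize(d["img"][80:290,180:390],None,fx=2.8,fy=2.8,interpolation=cv2.INTER_CUBIC))
print(get_state()["contact_force"],get_state()["ee_pos"])
```

```text
[-1.30159779 -0.51087862 -1.42805249] [0.60968014 0.16967034 0.12021493]
```

View pics/j6e.png

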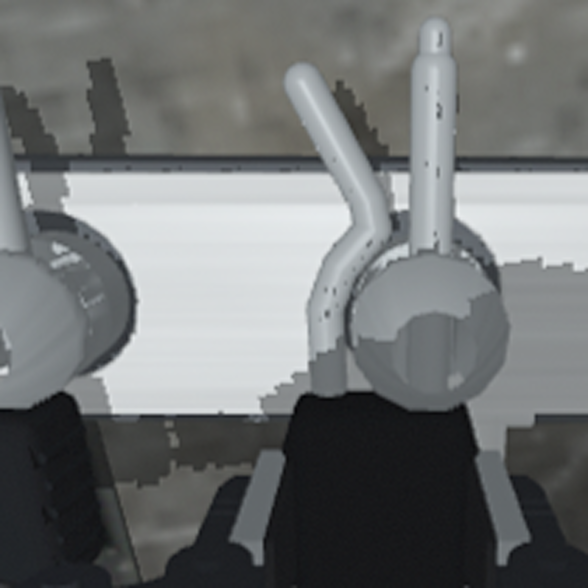

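Emit:
jog_arm:
  rows:
    - [25, 0, 0.04, 0, 0, 0, 0]
    - [25, 0, 0.04, 0, 0, 0, 0]
    - [36, 0, 0.04, 0, 0, 0, 0]
    - [44, 0, 0.04, 0, 0, 0, 0]
    - [46, 0, 0.04, 0, 0, 0, 0]
    - [46, 0, 0.04, 0, 0, 0, 0]

```text
clock: 40.5
ee_pos: [0.6089, 0.1699, 0.1205]
orientation: [0.0, -0.644, 0.765, -0.0]
contact_force: [-0.5, -0.1, 0.6]
finger_gap: 0.0458
```

Emit:
jog_arm:
  rows:
    - [46, 0, 0.07, -0.5, 0, 0, 0]
    - [46, 0, 0.07, -1.2, 0, 0, 0]
    - [46, 0, 0.5, -2.2, 0, 0, 0]
    - [46, 0, 1.5, -3.5, 0, 0, 0]
    - [52, 0, 2.5, -4.5, 0, 0, 0]
    - [52, 0, 3, -5, 0, 0, 0]
    - [52, 0, 3, -5, 0, 0, 0]

```text
clock: 41.2
ee_pos: [0.5347, 0.1832, 0.248]
orientation: [0.002, -0.644, 0.765, -0.001]
contact_force: [0.6, 0.1, 0.7]
finger_gap: 0.052
```

Run:
```python
from h import *
d=snap("wrist","k1");t=snap("top","k1t")
cv2.imwrite("pics/k1x.png",cv2.resize(t["img"][140:290,210:450],None,fx=3.2,fy=3.2,interpolation=cv2.INTER_CUBIC))
rel([.448,-.279,.25],.93)
```

```text
cur [0.5352 0.1826 0.245 ] yaw -1.7424 j [ 0.22  0.38 -0.07  1.12 -0.   -2.75] -> shift [18.788  0.283 -0.2  ] turn [-4.0000e-03 -1.0000e-02 -2.5519e+01]
```

View pics/k1.png

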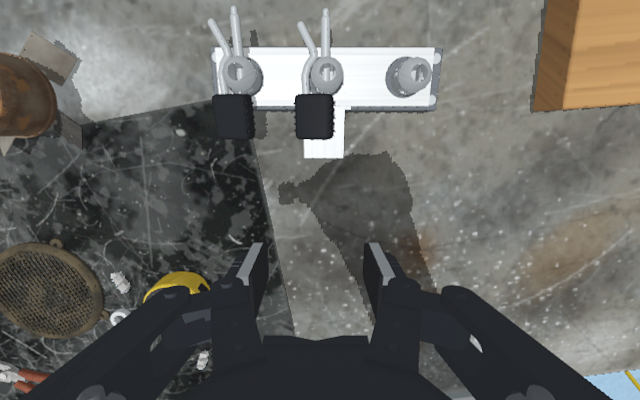

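View pics/k1x.png

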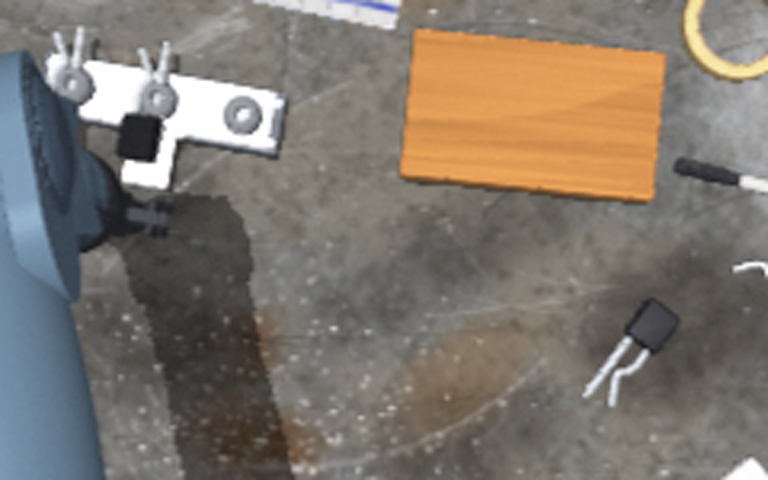

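Emit:
jog_arm:
  rows:
    - [60, 0.8, 0, 0, 0, 0, 1]
    - [60, 1.8, 0, 0, 0, 0, 2]
    - [60, 2.9, 0, 0, 0, 0, 3]
    - [60, 4, 0, 0, 0, 0, 4]
    - [60, 5.2, 0, 0, 0, 0, 5]
    - [60, 6.4, 0.1, 0, 0, 0, 6]
    - [60, 7.6, 0.1, 0, 0, 0, 7]
    - [60, 8.8, 0.1, 0, 0, 0, 8]
    - [60, 10, 0.1, 0, 0, 0, 9]
    - [60, 11.2, 0.1, 0, 0, 0, 10]
    - [60, 12.4, 0.1, 0, 0, 0, 11]
    - [60, 13.6, 0.2, 0, 0, 0, 12]
    - [60, 14.8, 0.2, 0, 0, 0, 13]
    - [60, 16, 0.2, 0, 0, 0, 14]
    - [60, 17.1, 0.25, 0, 0, 0, 15]
    - [60, 18.1, 0.25, 0, 0, 0, 16]
    - [60, 18.8, 0.25, 0, 0, 0, 17]
    - [60, 18.8, 0.25, 0, 0, 0, 17]
    - [60, 18.8, 0.25, 0, 0, 0, 17]

```text
clock: 43.2
ee_pos: [0.448, -0.2796, 0.2437]
orientation: [-0.001, 0.189, 0.982, 0.001]
contact_force: [-0.2, 0.3, -0.3]
finger_gap: 0.0603
```

Run:
```python
from h import *
rel([.449,-.2802,.15],.93)
```

```text
cur [ 0.448  -0.2796  0.2437] yaw 2.7609 j [-0.68  0.31 -0.17  1.09  0.   -1.87] -> shift [-0.053 -0.011  3.748] turn [-1.3000e-02 -2.7000e-02  1.7483e+01]
```

Emit:
jog_arm:
  rows:
    - [60, 0, 0, 0.3, 0, 0, 1.2]
    - [60, -0.05, 0, 0.6, 0, 0, 2.5]
    - [60, -0.05, 0, 0.9, 0, 0, 3.8]
    - [60, -0.05, 0, 1.2, 0, 0, 5.1]
    - [60, -0.05, 0, 1.5, 0, 0, 6.4]
    - [60, -0.05, 0, 1.8, 0, 0, 7.7]
    - [60, -0.05, 0, 2.1, 0, 0, 9]
    - [60, -0.05, 0, 2.4, 0, 0, 10.3]
    - [60, -0.05, 0, 2.7, 0, 0, 11.6]
    - [60, -0.05, 0, 3, 0, 0, 12.9]
    - [60, -0.05, 0, 3.3, 0, 0, 14.2]
    - [60, -0.05, 0, 3.6, 0, 0, 15.5]
    - [60, -0.05, 0, 3.7, 0, 0, 16.7]
    - [60, -0.05, 0, 3.7, 0, 0, 17.5]
    - [60, -0.05, 0, 3.7, 0, 0, 17.5]
    - [60, -0.05, 0, 3.7, 0, 0, 17.5]

```text
clock: 44.8
ee_pos: [0.4496, -0.2791, 0.1524]
orientation: [-0.0, 0.894, 0.449, -0.0]
contact_force: [0.0, -0.4, -0.9]
finger_gap: 0.0598
```

Run:
```python
from h import *
d=snap("wrist","l1")
cv2.imwrite("pics/l1c.png",cv2.resize(d["img"][60:300,200:440],None,fx=2.5,fy=2.5,interpolation=cv2.INTER_CUBIC))
```

```text
(no output)
```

View pics/l1c.png

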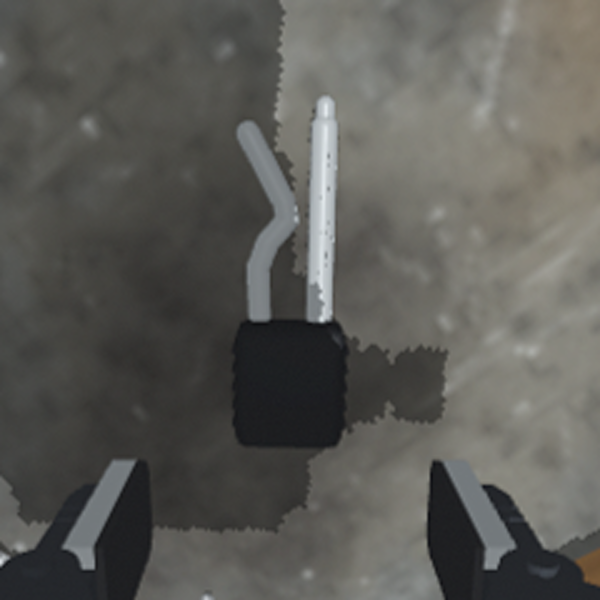

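Run:
```python
from h import *
d=load("pics/l1.npz")
f=lambda L,s,o:(np.array(L)+.5)/s-.5+np.array(o)
q=f([(325,96),(319,321),(289,385)],2.5,[200,60])
h,a=cot(d,q[0],q[1],q[2],.017)
yaw=(a+np.pi*1.5+np.pi)%(2*np.pi)-np.pi
rel([h[0],h[1],.0757],yaw)
```

```text
leg ang 142.53 visible len 0.0672 (67 expected) head from tip [ 0.4482 -0.2793  0.004 ] from base [ 0.4483 -0.2794  0.004 ]
head top centre [[ 0.446 -0.278  0.017]]
cur [ 0.4496 -0.2793  0.1526] yaw 0.9307 j [-0.68  0.38 -0.32  0.87  0.   -0.04] -> shift [-0.034 -0.045  3.074] turn [-0.004 -0.002  0.133]
```

Emit:
jog_arm:
  newtons: 80
  rows:
    - [60, -0.02, -0.02, 1, 0, 0, 0.13]
    - [60, -0.04, -0.04, 2, 0, 0, 0.13]
    - [60, -0.04, -0.04, 2.6, 0, 0, 0.13]
    - [60, -0.04, -0.04, 2.9, 0, 0, 0.13]
    - [60, -0.04, -0.04, 3.06, 0, 0, 0.13]
    - [60, -0.04, -0.04, 3.06, 0, 0, 0.13]
    - [60, -0.04, -0.04, 3.06, 0, 0, 0.13]

```text
clock: 45.55
ee_pos: [0.4487, -0.2804, 0.077]
orientation: [0.001, 0.897, 0.442, 0.0]
contact_force: [-0.1, 0.1, -0.5]
finger_gap: 0.0599
```

Emit:
jog_arm:
  rows:
    - [45, 0, 0, 0, 0, 0, 0]
    - [38, 0, 0, 0, 0, 0, 0]
    - [26, 0, 0, 0, 0, 0, 0]
    - [25, 0, 0, 0, 0, 0, 0]
    - [25, 0, 0, 0, 0, 0, 0]
    - [25, 0, 0, 0, 0, 0, 0]
    - [25, 0, 0, 0, 0, 0, 0]

```text
clock: 46.25
ee_pos: [0.4486, -0.2803, 0.0773]
orientation: [0.001, 0.897, 0.441, 0.0]
contact_force: [-0.2, 0.4, 5.4]
finger_gap: 0.0323
```

Emit:
jog_arm:
  rows:
    - [25, 0, 0, -0.5, 0, 0, 0]
    - [25, 0, 0, -1, 0, 0, 0]
    - [25, 0, 0, -2, 0, 0, 0]
    - [25, 0, 0, -3, 0, 0, -0.5]
    - [25, 0, 0, -3, 0, 0, -1.5]
    - [25, 0, 0, -3, 0, 0, -2.7]
    - [25, 0, 0, -3, 0, 0, -4]
    - [25, 0, 0, -3, 0, 0, -5.3]
    - [25, 0, 0, -3, 0, 0, -6.6]
    - [25, 0, 0, -3, 0, 0, -7.9]
    - [25, 0, 0, -3, 0, 0, -9.2]
    - [25, 0, 0, -3, 0, 0, -10.5]
    - [25, 0, 0, -3, 0, 0, -11.8]
    - [25, 0, 0, -3, 0, 0, -13.1]
    - [25, 0, 0, -3, 0, 0, -14.4]
    - [25, 0, 0, -3, 0, 0, -15.7]
    - [25, 0, 0, -3, 0, 0, -17]
    - [25, 0, 0, -3, 0, 0, -17]
    - [25, 0, 0, -3, 0, 0, -17]

```text
clock: 48.15
ee_pos: [0.4483, -0.2802, 0.152]
orientation: [0.0, 0.223, 0.975, -0.0]
contact_force: [0.7, 0.6, -1.7]
finger_gap: 0.032
```

Run:
```python
from h import *
rel([.5225,.1088,.151],np.radians(260))
```

```text
cur [ 0.4483 -0.2802  0.152 ] yaw 2.6917 j [-0.68  0.38 -0.32  0.86  0.   -1.8 ] -> shift [ 4.092 15.303  0.034] turn [-9.0000e-03  5.0000e-03 -1.7629e+01]
```

Emit:
jog_arm:
  rows:
    - [25, 0.2, 0.7, 0, 0, 0, -0.8]
    - [25, 0.4, 1.5, 0, 0, 0, -1.8]
    - [25, 0.6, 2.4, 0, 0, 0, -2.8]
    - [25, 0.9, 3.4, 0, 0, 0, -3.8]
    - [25, 1.2, 4.4, 0, 0, 0, -4.8]
    - [25, 1.5, 5.4, 0, 0, 0, -5.9]
    - [25, 1.7, 6.4, 0, 0, 0, -7]
    - [25, 2, 7.4, 0, 0, 0, -8.1]
    - [25, 2.3, 8.4, 0, 0, 0, -9.2]
    - [25, 2.5, 9.4, 0, 0, 0, -10.3]
    - [25, 2.8, 10.4, 0, 0, 0, -11.4]
    - [25, 3.1, 11.4, 0, 0, 0, -12.5]
    - [25, 3.3, 12.4, 0, 0, 0, -13.6]
    - [25, 3.6, 13.4, 0, 0, 0, -14.7]
    - [25, 3.8, 14.3, 0, 0, 0, -15.8]
    - [25, 4, 15, 0, 0, 0, -16.9]
    - [25, 4.09, 15.3, 0, 0, 0, -17.63]
    - [25, 4.09, 15.3, 0, 0, 0, -17.63]
    - [25, 4.09, 15.3, 0, 0, 0, -17.63]

```text
clock: 50.05
ee_pos: [0.5212, 0.1089, 0.1514]
orientation: [-0.0, -0.643, 0.766, -0.0]
contact_force: [-0.3, 0.7, -0.9]
finger_gap: 0.0321
```

Run:
```python
from h import *
d=snap("wrist","m1");rel([.5225,.1088,.1203],np.radians(260))
cv2.imwrite("pics/m1e.png",cv2.resize(d["img"][0:240,240:400],None,fx=5,fy=5,interpolation=cv2.INTER_CUBIC)[0:600])
```

```text
cur [0.5211 0.1087 0.1514] yaw -1.7451 j [ 0.09  0.39 -0.31  0.87 -0.   -2.88] -> shift [-0.015 -0.053  1.243] turn [ 0.    -0.002  0.002]
```

View pics/m1e.png

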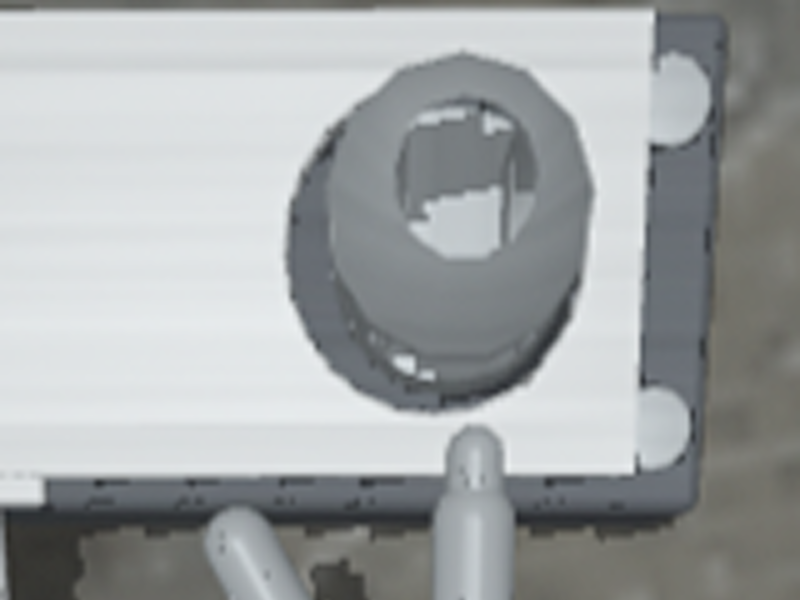

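Emit:
jog_arm:
  rows:
    - [25, 0, 0, 0.4, 0, 0, 0]
    - [25, 0, 0, 0.8, 0, 0, 0]
    - [25, 0, 0, 1.1, 0, 0, 0]
    - [25, 0, 0, 1.24, 0, 0, 0]
    - [25, 0, 0, 1.24, 0, 0, 0]
    - [25, 0, 0, 1.24, 0, 0, 0]

```text
clock: 50.7
ee_pos: [0.5212, 0.1091, 0.1202]
orientation: [-0.0, -0.644, 0.765, 0.0]
contact_force: [0.5, -0.4, 0.2]
finger_gap: 0.0319
```

Emit:
jog_arm:
  rows:
    - [25, 0, -0.1, 0, 0, 0, 0]
    - [25, 0, -0.2, 0, 0, 0, 0]
    - [25, 0, -0.3, 0, 0, 0, 0]
    - [25, 0, -0.4, 0, 0, 0, 0]
    - [25, 0, -0.5, 0, 0, 0, 0]
    - [25, 0, -0.6, 0, 0, 0, 0]
    - [25, 0, -0.6, 0, 0, 0, 0]

```text
clock: 51.4
ee_pos: [0.5365, 0.1065, 0.1203]
orientation: [0.0, -0.644, 0.765, -0.0]
contact_force: [-0.8, 0.3, -1.0]
finger_gap: 0.0322
```

Emit:
jog_arm:
  rows:
    - [25, 0, -0.1, 0, 0, 0, 0]
    - [25, 0, -0.2, 0, 0, 0, 0]
    - [25, 0, -0.3, 0, 0, 0, 0]
    - [25, 0, -0.4, 0, 0, 0, 0]
    - [25, 0, -0.5, 0, 0, 0, 0]
    - [25, 0, -0.5, 0, 0, 0, 0]

```text
clock: 52.0
ee_pos: [0.5488, 0.1043, 0.1203]
orientation: [0.0, -0.644, 0.765, -0.0]
contact_force: [-0.2, 0.2, -1.3]
finger_gap: 0.0315
```

Run:
```python
from h import *
d=snap("wrist","m3")
cv2.imwrite("pics/m3e.png",cv2.resize(d["img"][0:130,240:390],None,fx=5,fy=5,interpolation=cv2.INTER_CUBIC))
```

```text
(no output)
```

View pics/m3e.png

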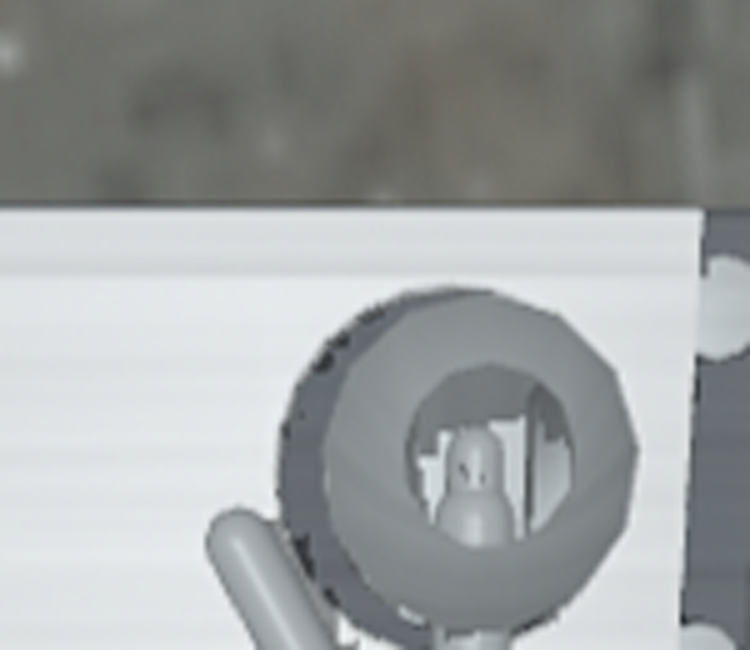

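The leg is in the hole, just like the last one. I'll push it home.

Emit:
jog_arm:
  rows:
    - [25, 0.02, -0.1, 0, 0, 0, 0]
    - [25, 0.02, -0.2, 0, 0, 0, 0]
    - [25, 0.02, -0.3, 0, 0, 0, 0]
    - [25, 0.02, -0.4, 0, 0, 0, 0]
    - [25, 0.02, -0.5, 0, 0, 0, 0]
    - [25, 0.02, -0.6, 0, 0, 0, 0]
    - [25, 0.02, -0.7, 0, 0, 0, 0]
    - [25, 0.02, -0.8, 0, 0, 0, 0]
    - [25, 0.02, -0.8, 0, 0, 0, 0]

```text
clock: 52.95
ee_pos: [0.5668, 0.1011, 0.1196]
orientation: [-0.001, -0.644, 0.765, 0.002]
contact_force: [-2.3, 3.4, -1.5]
finger_gap: 0.0318
```

Emit:
jog_arm:
  rows:
    - [25, 0, -0.1, 0, 0, 0, 0]
    - [25, 0, -0.2, 0, 0, 0, 0]
    - [25, 0, -0.3, 0, 0, 0, 0]
    - [25, 0, -0.4, 0, 0, 0, 0]
    - [25, 0, -0.5, 0, 0, 0, 0]
    - [25, 0, -0.6, 0, 0, 0, 0]
    - [25, 0, -0.6, 0, 0, 0, 0]

```text
clock: 53.65
ee_pos: [0.5841, 0.0979, 0.1208]
orientation: [0.001, -0.644, 0.765, -0.001]
contact_force: [2.7, 4.9, -1.0]
finger_gap: 0.0319
```

Emit:
jog_arm:
  rows:
    - [25, 0, -0.1, 0, 0, 0, 0]
    - [25, 0, -0.2, 0, 0, 0, 0]
    - [25, 0, -0.3, 0, 0, 0, 0]
    - [25, 0, -0.4, 0, 0, 0, 0]
    - [25, 0, -0.45, 0, 0, 0, 0]
    - [25, 0, -0.45, 0, 0, 0, 0]

```text
clock: 54.25
ee_pos: [0.5941, 0.0953, 0.1202]
orientation: [-0.0, -0.644, 0.765, -0.001]
contact_force: [0.3, 1.2, -0.3]
finger_gap: 0.0323
```

Emit:
jog_arm:
  rows:
    - [25, 0, -0.05, 0, 0, 0, 0]
    - [25, 0, -0.1, 0, 0, 0, 0]
    - [25, 0, -0.1, 0, 0, 0, 0]

```text
clock: 54.55
ee_pos: [0.5959, 0.0953, 0.1201]
orientation: [-0.001, -0.644, 0.765, 0.0]
contact_force: [-0.3, -0.6, -1.3]
finger_gap: 0.0323
```

Emit:
jog_arm:
  rows:
    - [25, 0, -0.04, 0, 0, 0, 0]
    - [25, 0, -0.08, 0, 0, 0, 0]
    - [25, 0, -0.08, 0, 0, 0, 0]

```text
clock: 54.85
ee_pos: [0.5964, 0.0952, 0.1198]
orientation: [-0.002, -0.644, 0.765, 0.001]
contact_force: [-5.4, -0.2, 2.3]
finger_gap: 0.0321
```

Run:
```python
from h import *
d=snap("wrist","m6")
cv2.imwrite("pics/m6e.png",cv2.resize(d["img"][80:290,180:390],None,fx=2.8,fy=2.8,interpolation=cv2.INTER_CUBIC))
```

```text
(no output)
```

View pics/m6e.png

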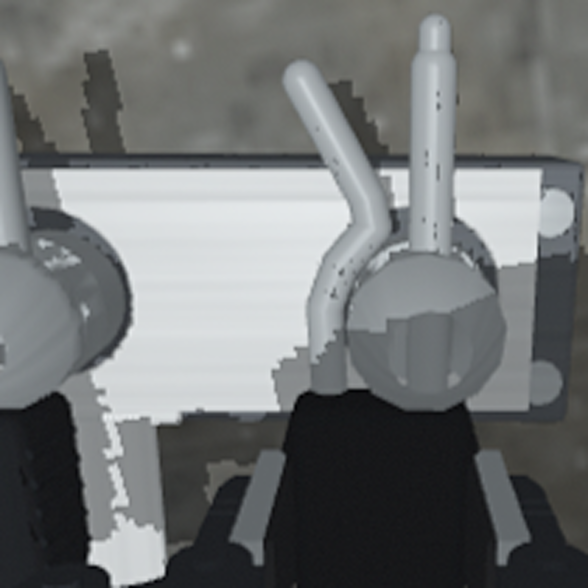

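The bow has snapped over and the head is at the stop. I'll ease back a little, release and retreat.

Emit:
jog_arm:
  rows:
    - [25, 0, 0.06, 0, 0, 0, 0]
    - [25, 0, 0.13, 0, 0, 0, 0]
    - [25, 0, 0.13, 0, 0, 0, 0]
    - [36, 0, 0.13, 0, 0, 0, 0]
    - [44, 0, 0.13, 0, 0, 0, 0]
    - [46, 0, 0.13, 0, 0, 0, 0]
    - [46, 0, 0.13, 0, 0, 0, 0]

```text
clock: 55.6
ee_pos: [0.5953, 0.0958, 0.1205]
orientation: [0.0, -0.644, 0.765, -0.0]
contact_force: [-0.3, 0.1, -0.2]
finger_gap: 0.0458
```

Emit:
jog_arm:
  rows:
    - [46, 0, 0.07, -0.5, 0, 0, 0]
    - [46, 0, 0.07, -1.2, 0, 0, 0]
    - [46, 0, 0.5, -2.2, 0, 0, 0]
    - [46, 0, 1.5, -3.5, 0, 0, 0]
    - [52, 0, 2.5, -4.5, 0, 0, 0]
    - [52, 0, 3, -5, 0, 0, 0]
    - [52, 0, 3, -5, 0, 0, 0]

```text
clock: 56.3
ee_pos: [0.5211, 0.109, 0.2478]
orientation: [0.002, -0.644, 0.765, -0.001]
contact_force: [1.0, -0.1, 0.1]
finger_gap: 0.0519
```

Run:
```python
from h import *
d=snap("wrist","n1");t=snap("top","n1t")
cv2.imwrite("pics/n1e.png",cv2.resize(d["img"][0:170,60:360],None,fx=2.6,fy=2.6,interpolation=cv2.INTER_CUBIC))
print(get_state()["clock"])
```

```text
56.4
```

View pics/n1e.png

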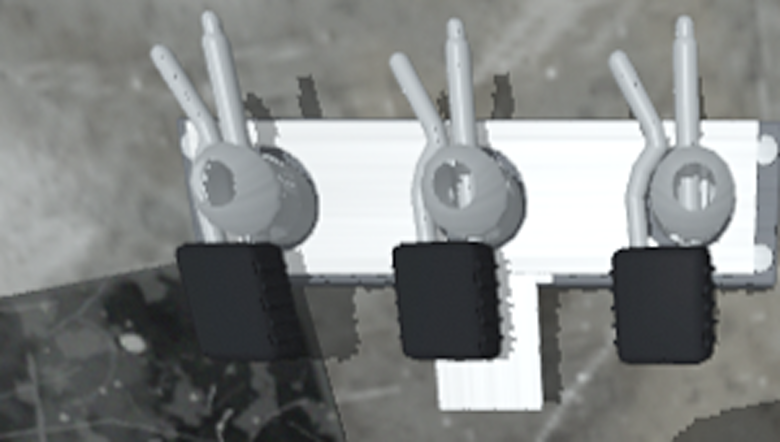

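View pics/n1t.png

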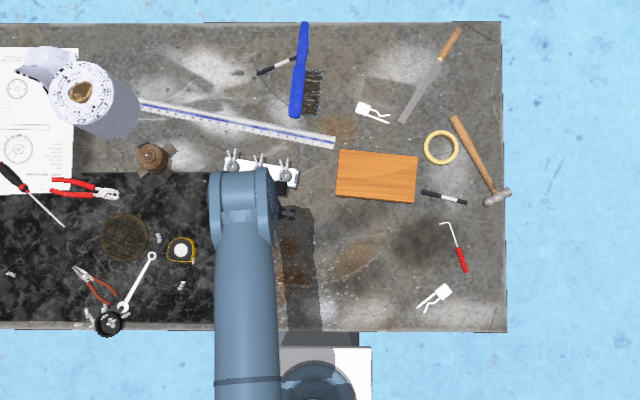

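Run:
```python
from h import *
d=load("pics/n1.npz")
f=lambda L,s,o:(np.array(L)+.5)/s-.5+np.array(o)
p=ray(d,f([(208,12),(455,18),(684,15)],2.6,(60,0)),.047)
for t,y in zip(p,(.075,0,-.075)):
    st=np.array([.6424,.1537])+y*np.array([.1736,.985]);v=t[:2]-st;print("along",(v@[.985,-.1736]).round(4),"lat",(v@[.1736,.985]).round(4))
```

```text
along 0.0535 lat 0.0057
along 0.052 lat 0.0017
along 0.053 lat 0.0033
```

Run:
```python
from workcell import *
print(finish_job())
```

```text
the job is handed in; nothing more can be done
None
```

The lock plate is seated on the stud bar and all three black cotters are pushed home, one on each stud. I handed the job in at about 56 s on the robot's clock.

- **Plate:** I dragged it until its tab overhung the riser by about 31 mm, gripped it by the tab and laid it over the studs. The pictures show it flat, with all three holes over the studs.
- **Cotters:** I pushed each one until its bow snapped over and the head touched the stud, at about 5 N. I then eased it back a little, let go and moved the arm clear.
- **Last check:** Leg tips measured 52–53.5 mm past the stud centres, against 51 mm for fully home. That puts each cotter between home and its stop, within measuring error.
- **Reading that disagreed:** Two of the three leg tips measured 3–6 mm to one side, which is more than the 11 mm hole should allow. I put this down to camera error near the picture's edge and did not measure it again.
- **Everything else:** In the last top view, the other tools and the white look-alikes were where they started, and I saw no cotter knocked aside.

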